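# Put the check sample away in the push-latch drawer

### The arm

A 6-joint arm with a two-finger parallel gripper is mounted at the origin on the work surface. World frame = base frame: x ahead of the robot, y to its left, z up, the work surface at z = 0. Lengths are in mm, angles in rad, forces in N, time in s.
With the tool pointing down it reaches from about 250 to 800 mm from the base axis. Payload 3.9 kg.
Tool frame: the origin (TCP) lies midway between the tips of the shut fingers; the grasp point (between the pads) lies 19 mm behind it; z points along the fingers, y is the direction in which the jaws open and shut (so a half turn about z gives the same grasp; the last joint's range is limited). The gripper opens to 85 mm and grips with 20 to 120 N. Pads are 22 mm wide; open, the fingers measure 114 mm over their backs; the gripper's body (76 mm by 85 mm) begins 54 mm behind the grasp point. The pads swing forward as they close: fully open they stand 13 mm farther back than shut.
Start: joints at [-1.161, 0.26, -0.138, 1.173, 0, 1.571], TCP at [209.168, -481.522, 231.304] pointing down, gripper open.
Joint ranges: [-2.78, 2.78], [-0.83, 1.72], [-1.28, 1.37], [-1.9, 2.12], [-1.57, 1.48], [-3.14, 3.14]. Speed limits (rad/s): [2.57, 2.57, 3.14, 3.14, 3.14, 3.14].

### API

Orientations are given as a unit quaternion [w, x, y, z].
In Python, from workcell import get_obs, get_image, hand_in gives the robot as it stands.
- The arm moves only by the tool servo_tool, never from a script. Its arguments are lists of equal length, an entry for each row: "dp": the shift along the tool's x, y, z in mm, a list of three; "turn": the turn about the tool's z in degrees; "gripper": the finger opening in mm, from 0 to 85.4. In form: {"dp": [[dx, dy, dz], ...], "turn": [turn, ...], "gripper": [gripper, ...]}. A call has 1 to 12 rows; each row is the pose to reach, as a shift and turn from the pose commanded when the call began, along the tool's axes at that moment; what a row does not reach only later rows make up. A row lasts 1/12 s, in which the tool goes at most 41.7 mm and 7.16 degrees, less where a joint would pass 70% of its speed; a pose out of reach is approached as far as the arm can. A call with a gripper value outside its range is refused whole. The fingers move at their own pace and stop on an object; "force" is the grip in N (left out, the last holds). Time passes only in rows, so rows that repeat a pose let the fingers close. It gives the time, the measured TCP pose, the force and the opening at its end, in the units of the state.
- get_obs(): the state, without advancing time (a new reading comes with each control period).
- get_image(name): name is "side" or "top" or "wrist"; returns a dict with "frame" (400x640x3 uint8, blue, green, red), "range_z" (400x640 float32, mm along the optical axis (not along the pixel's ray), 0 where there is no reading), "mtx" (3x3 intrinsics, pixels), "world_from_camera" (4x4, takes a point from camera to world coordinates). Camera axes: x right, y up, looking along -z (the intrinsics and any distortion apply to the point x, -y, -z); pixel columns grow to the right and rows downward; lengths in mm; the calibration is good to about 2 mm. The wrist camera is an equidistant fisheye: a pixel r from the principal point sees the ray r / f radians off the axis. A picture is of the moment at which its call begins.
- hand_in(): hands the job in, once; it reports no verdict.
The state is a dict: "time_s": time; "joint_positions": joint angles; "dq": joint speeds; "joint_torque": joint torques, N m; "eef_pos": TCP position; "ee_rot": TCP orientation; "ft_force": force on the tool from outside, world axes, zero at the start; "moment": the same for the moment, N m; "grip_width": opening from 0.0 (shut) to 1.0 (fully open).
Only numpy, scipy, OpenCV 4.12 (cv2) and the standard library are available. Lean on these libraries where they do the work, as an engineer would, in place of code of your own. Each camera call takes 0.05 s, during which the arm holds its last target.

### The job

The low sample cabinet's drawer has no handle: press its front in until the latch gives, let go, and it springs open. Stand the steel check sample (the plain cylinder as tall as it is wide) upright and fully down in the round pocket behind the drawer front, then push the drawer back in until it latches and stays shut on its own. Push gently with fingertip force, do not lean on the end stop, and leave everything else where it is.

Things in the scene. Friction and masses are not known exactly. Their poses are not given: they have to be found in the camera images.
- drawer (a joint): Drawer travel in m: 0 = shut and latched; 0.075 = sprung fully out towards the robot; negative = pressed in past latched. A spring pushes it out (4 N shut, 3 N out; a damper adds 0.4 N per 10 mm/s). Pushing it in to its end stop and letting go toggles the latch: if latched, the drawer then runs out by itself in about 1 s; if released, it settles back to 0 and stays.
- latch (a point): The hidden push latch, in the cabinet under the drawer. Its end stop lies 4 to 15 mm past the latched position; a set screw makes the depth differ each day, so feel for it: the push force climbs steeply. A push ending 2 mm or more short of the stop changes nothing and the drawer springs back. A push of 9 to 11 N is enough; over 16 N on drawer or cabinet is too hard.
- drawer_face (a point): Centre of the outer face of the drawer front, a plain upright white panel 156 mm wide, 62 mm high (12 to 74 mm above the bench), 12 mm thick, edges folded 16 mm back; moves with the drawer. x points straight into the cabinet (push this way), y left as seen from the robot, z up. Latched, the panel's back stands 18 mm clear of the cabinet body.
- pocket (a point): Centre of the floor of the drawer's empty round pocket, 18 mm above the bench, 55 mm behind the drawer's outer face, on its middle line; axes as drawer_face. 43 mm across, 8 mm deep, 2 mm lead-in, in a black plate (top 26 mm above the bench); side walls 34 mm high stand 64 mm either side. Drawer out: it lies 50 mm in front of the cabinet body, open from above.
- check: The check sample: plain steel cylinder, 40 mm in diameter and 40 mm tall, about 0.4 kg, standing on the bench to the robot's right of the cabinet. Origin at the centre of its underside, z up along its axis.
- cabinet: Low white sheet-metal cabinet fixed on the bench, 172 mm wide, 220 mm deep, 80 mm high. Origin at the centre of its underside, x from front to back, z up. The drawer is in its front (robot side): outer face 140 mm before the origin when latched, 215 mm when out.
- disc: Bystander: flat steel disc sample, 50 mm in diameter, 16 mm tall. Origin under its centre.
- stepped: Bystander: steel sample with a 48 mm flange 12 mm thick below and a 22 mm stem above, 48 mm tall. Origin under its centre.
- tin: Bystander: round metal tin 71 mm across and 44 mm tall on the rear half of the cabinet's top. Origin under its centre.
- jar: Bystander: white-capped jar, 62 mm across, 85 mm tall, on the robot's left. Origin under its centre.
- brush: Bystander: hand brush lying on the bench on the robot's right.
- wrench: Bystander: steel wrench lying on the bench on the robot's left.
- gauge: Bystander: small grey plastic block gauge, 75 x 30 x 18 mm, lying on the robot's left.
Mind the look-alikes: they are no part of the job. Leave any brown or orange look-alike of the check alone.

How it is judged:
By the outcome, as a careful person would: the job done as asked, in the order asked, and still so for the second after the job is handed in, with the robot touching nothing.
It also fails if it takes over 64 s, if anything falls off the work surface, if the arm or the gripper's body presses on something with over 40 N, if the wrist force passes 120 N, or if a joint passes its speed limit or range.

## Working session

There is one attempt and no reset: what is moved stays moved. The work goes in short steps, Python scripts to look and compute and a tool call to move; the robot and the scene stay as the last step left them, time stands still between calls to the robot, and variables do not carry over. Pictures are saved under pics/ and viewed, and the job is handed in when it is done.

Besides the shell and the picture viewer there is one more tool, called after "Emit:" by a JSON object that holds its "fn" and its "kwargs", one argument or row to a line. servo_tool: Moves the arm, as the interface text tells. Its arguments: {"type":"object","properties":{"dp":{"type":"array","items":{"type":"array","items":{"type":"number"}}},"turn":{"type":"array","items":{"type":"number"}},"gripper":{"type":"array","items":{"type":"number"}},"force":{"type":"number"}},"required":["dp","turn","gripper"]}

```bash
ls; mkdir -p pics
python3 - <<'E'
from workcell import get_obs,get_image
import cv2,pickle,numpy as np
o=get_obs();print(o)
for n in("side","top","wrist"):
    d=get_image(n);cv2.imwrite(f"pics/{n}0.png",d["frame"]);pickle.dump(d,open(f"{n}0.pkl","wb"));print(n,d["mtx"],d["world_from_camera"],d.keys())
E
```

```text
pics
{'time_s': 0.0, 'joint_positions': array([-1.16101084e+00,  2.60676845e-01, -1.39401577e-01,  1.17270744e+00,
       -1.14152594e-05,  1.57082693e+00]), 'dq': array([ 0.00115194, -0.00098422, -0.00120188,  0.0014651 ,  0.00185414,
        0.00054918]), 'joint_torque': array([ 5.80871947e-04, -4.05678105e+01,  2.53921545e+01,  1.88008306e-02,
        3.91986680e-05,  4.41796615e-06]), 'eef_pos': array([ 208.88392698, -480.89172365,  230.45637899]), 'ee_rot': array([-9.72796464e-04,  9.79085440e-01,  2.03447072e-01, -2.08000897e-04]), 'ft_force': array([0.12036828, 0.28766634, 0.33986812]), 'moment': array([ 0.00015924,  0.01551436, -0.00067401]), 'grip_width': 0.9967011752356055}
side [[424.91968663   0.         320.98079465]
 [  0.         424.91968663 199.83098236]
 [  0.           0.           1.        ]] [[-7.09733406e-01  4.91166171e-01 -5.05009193e-01  9.43469837e+01]
 [-7.04127538e-01 -4.72233192e-01  5.30283153e-01  5.97330801e+02]
 [ 2.19750425e-02  7.31950548e-01  6.81003298e-01  7.74149955e+02]
 [ 0.00000000e+00  0.00000000e+00  0.00000000e+00  1.00000000e+00]] dict_k
[... 275 characters left out ...]
292404e-02 -2.27596205e-02  4.07131982e+01]
 [-2.45809065e-02  7.56985905e-02  9.96827720e-01  1.15222888e+03]
 [ 0.00000000e+00  0.00000000e+00  0.00000000e+00  1.00000000e+00]] dict_keys(['frame', 'range_z', 'mtx', 'world_from_camera'])
wrist [[309.70691629   0.         324.91960026]
 [  0.         309.70691629 202.29025134]
 [  0.           0.           1.        ]] [[ 3.99578812e-01  8.73611678e-01  2.77739824e-01  2.81081424e+02]
 [-9.16696361e-01  3.81501970e-01  1.18844558e-01 -4.49959024e+02]
 [-2.13429665e-03 -3.02090853e-01  9.53276750e-01  3.72259800e+02]
 [ 0.00000000e+00  0.00000000e+00  0.00000000e+00  1.00000000e+00]] dict_keys(['frame', 'range_z', 'mtx', 'world_from_camera'])
```

View pics/side0.png

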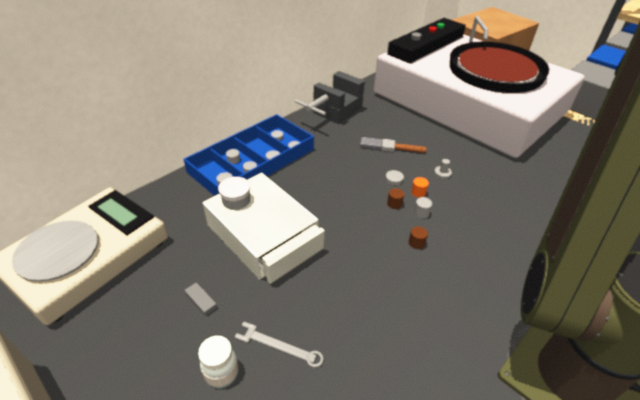

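View pics/top0.png

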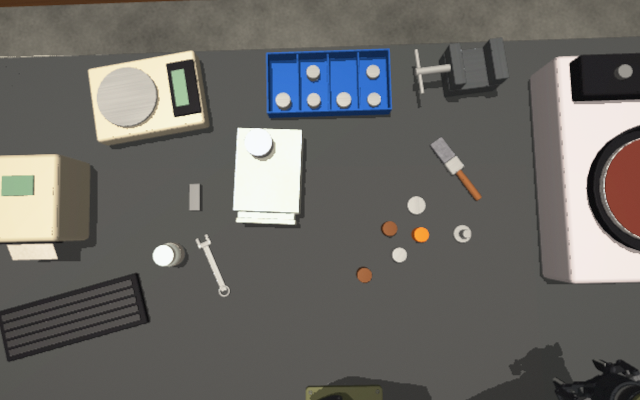

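View pics/wrist0.png

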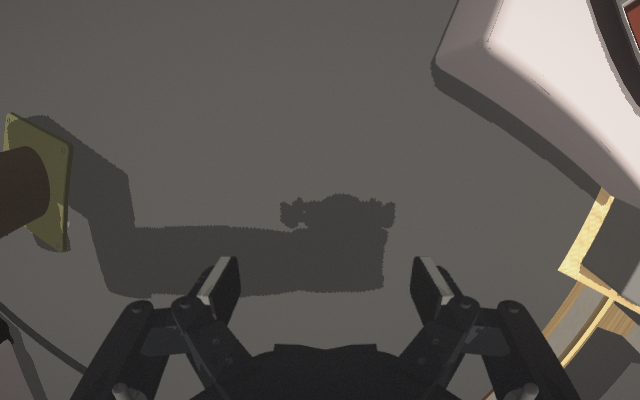

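The side and top views agree. Candidates in the top view:
- disc (416,205)
- brown look-alikes (390,229) and (364,275)
- orange look-alike (421,235)
- plain grey cylinder (400,255)
- stepped sample (462,233)
- grey samples in the blue tray, around (313,72) to (374,99)

By the description the check is the grey one at (400,255), which is (424,208) in the side view. The cabinet is at about (268,175), with its drawer front at (266,218). Next I'll crop and measure.

```bash
cat > h.py <<'E'
import numpy as np,cv2,pickle
def cloud(d):
    z=d["range_z"];K=d["mtx"];v,u=np.mgrid[0:400,0:640]
    P=np.stack([(u-K[0,2])/K[0,0]*z,-(v-K[1,2])/K[1,1]*z,-z],-1)
    T=d["world_from_camera"];W=P@T[:3,:3].T+T[:3,3];W[z==0]=np.nan;return W
def cast(d,u,v,h):
    K=d["mtx"];T=d["world_from_camera"];r=T[:3,:3]@np.array([(u-K[0,2])/K[0,0],-(v-K[1,2])/K[1,1],-1]);o=T[:3,3]
    return o+r*(h-o[2])/r[2]
E
python3 - <<'E'
from h import *
for n,(c0,c1,r0,r1) in {"top":(340,500,180,300),"side":(340,480,140,260)}.items():
    d=pickle.load(open(n+"0.pkl","rb"));cv2.imwrite(f"pics/{n}crop.png",cv2.resize(d["frame"][r0:r1,c0:c1],None,fx=4.5,fy=4.5))
d=pickle.load(open("top0.pkl","rb"));W=cloud(d);f=d["frame"]
print("bench z",np.nanmedian(W[280:350,200:330,2]))
for n,(u,v,h) in dict(check=(400,255,40),disc=(416,205,16),step=(462,233,48),br1=(390,229,40),br2=(364,275,40),orange=(421,235,40)).items():
    Z=W[v-16:v+17,u-16:u+17];m=(Z[...,2]>h-8)&(Z[...,2]<h+8);lab=cv2.connectedComponents(m.astype(np.uint8))[1];l=lab[16,16];mm=lab==l
    c=cv2.findContours(mm.astype(np.uint8),cv2.RETR_EXTERNAL,cv2.CHAIN_APPROX_NONE)[0][0];(cx,cy),r=cv2.minEnclosingCircle(c)
    print(n,l,np.nanmedian(Z[mm],0).round(1),"area d",2*np.sqrt(mm.sum()/np.pi)*1110/412.8, cast(d,u-16+cx,v-16+cy,h).round(1),"n",mm.sum())
for nm in("top","side"):
  d=pickle.load(open(nm+"0.pkl","rb"));W=cloud(d)
  m=(abs(W[...,2]-80)<6)&(abs(W[...,1]-150)<180)&(W[...,0]>380)&(W[...,0]<800)
  m=m.astype(np.uint8);lab=cv2.connectedComponentsWithStats(m);i=1+np.argmax(lab[2][1:,4]);mm=lab[1]==i
  P=W[mm][:,:2].astype(np.float32);print(nm,"cab",cv2.minAreaRect(P),np.median(W[mm][:,2]),len(P))
  m=(abs(W[...,2]-74)<2.5)&(abs(W[...,1]-150)<180)&(W[...,0]>380)&(W[...,0]<530)
  P=W[m][:,:2].astype(np.float32);print(nm,"drw",cv2.minAreaRect(P),len(P))
E
```

```text
bench z -0.3683396743713274
check 2 [ 453.4 -156.9   39.7] area d 40.707515980267125 [ 453.  -157.2   40. ] n 180
disc 1 [ 585.1 -213.2   15.8] area d 49.29925006883401 [ 585.9 -212.8   16. ] n 264
step 0 [ 5.055e+02 -3.342e+02  4.000e-01] area d 97.42438705818925 [ 505.5 -323.2   48. ] n 1031
br1 1 [ 523.3 -135.1   39.5] area d 40.707515980267125 [ 523.7 -134.8   40. ] n 180
br2 1 [402.3 -62.4  40. ] area d 40.707515980267125 [401.6 -62.8  40. ] n 180
orange 1 [ 505.4 -217.6   39.7] area d 40.820435797686635 [ 506.3 -217.6   40. ] n 181
top cab ((684.9967651367188, 185.86093139648438), (172.71014404296875, 220.28269958496094), 86.39962005615234) 79.75261754040639 4711
top drw ((0.0, 0.0), (0.0, 0.0), 0.0) 0
side cab ((684.0553588867188, 187.24249267578125), (173.2384796142578, 222.72503662109375), 86.50501251220703) 80.66737878762547 4505
side drw ((0.0, 0.0), (0.0, 0.0), 0.0) 0
```

View pics/topcrop.png

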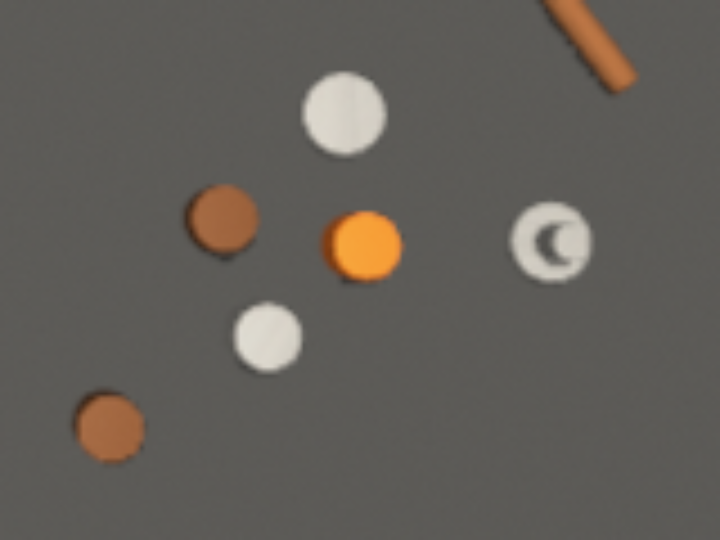

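View pics/sidecrop.png

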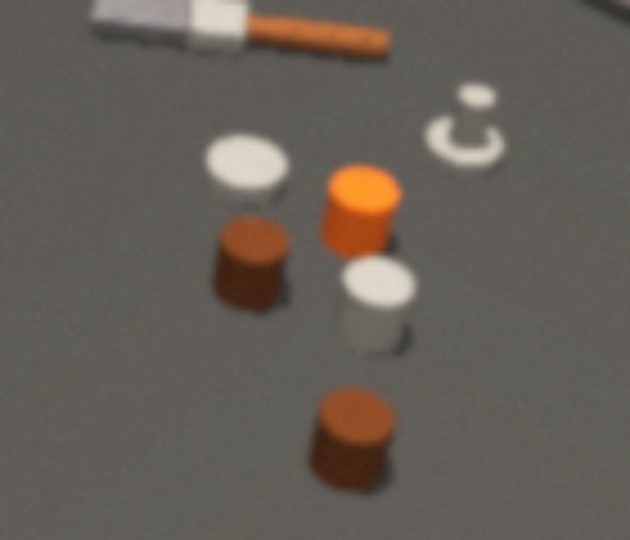

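The crop confirms it: the plain grey cylinder at (400,255) is 40.7 mm across with its top at 39.7 mm. It stands at about (453,-157). Next, the drawer face.

Run:
```python
from h import *
c=np.array([684.5,186.5]);a=np.radians(-3.55);X=np.array([np.cos(a),np.sin(a)]);Y=np.array([-X[1],X[0]])
for nm in("top","side"):
  d=pickle.load(open(nm+"0.pkl","rb"));W=cloud(d).reshape(-1,3)
  L=np.c_[(W[:,:2]-c)@X,(W[:,:2]-c)@Y,W[:,2]]
  m=(abs(L[:,1])<100)&(L[:,0]>-180)&(L[:,0]<-100)&(L[:,2]>5);L=L[m]
  for lo in range(-150,-104,4):
    q=L[(L[:,0]>=lo)&(L[:,0]<lo+4)];
    if len(q):print(nm,lo,len(q),"z",np.percentile(q[:,2],[5,50,95]).round(1),"y",q[:,1].min().round(1),q[:,1].max().round(1))
d=pickle.load(open("top0.pkl","rb"));W=cloud(d)
t=W[(abs(W[...,2]-124)<6)&(abs(W[...,1]-180)<100)&(W[...,0]>600)];print("tin",t.mean(0))
for u,v,h in((170,255,85),(195,197,18),(205,240,3),(223,291,3)):print(cast(d,u,v,h).round())
cv2.imwrite("pics/cab.png",cv2.resize(d["frame"][110:300,150:330],None,fx=3,fy=3))
```

```text
top -146 1 z [6.1 6.1 6.1] y -76.8 -76.8
top -142 66 z [20.8 73.1 76.6] y -78.6 76.4
top -138 90 z [69.8 73.8 77.8] y -78.7 77.2
top -134 95 z [70.1 73.8 77.6] y -78.8 77.4
top -130 88 z [67.5 72.9 76. ] y -78.7 74.3
top -126 87 z [68.3 71.7 74.8] y -74.6 72.6
top -122 88 z [68.  71.6 75. ] y -98.0 72.6
top -118 86 z [68.8 71.7 74.4] y -74.9 72.9
top -114 50 z [67.2 70.9 74.5] y -74.8 73.0
top -110 151 z [21.6 77.2 81.6] y -86.7 85.8
top -106 107 z [75.1 79.7 82.6] y -86.7 85.5
side -150 1 z [5.8 5.8 5.8] y -79.9 -79.9
side -146 8 z [30.2 46.1 66.8] y -50.5 65.5
side -142 1018 z [17.2 47.6 74.4] y -78.0 79.2
side -138 131 z [22.5 74.3 76.2] y -74.8 79.2
side -134 116 z [39.2 74.4 76.6] y -75.7 79.4
side -130 73 z [65.  73.4 75. ] y -74.3 78.8
side -126 103 z [70.4 72.4 75. ] y -72.1 75.3
side -122 103 z [36.3 72.5 74.5] y -72.1 74.7
side -118 116 z [37.  72.3 74.4] y -74.2 75.1
side -114 99 z [30.8 72.6 82.4] y -84.1 87.2
side -110 204 z [11.3 79.3 82.1] y -85.0 87.2
side -106 139 z [ 8.9 80.1 82.6] y -82.3 87.3
tin [749.51377442 202.77394852 123.68739636]
[466. 442.  85.]
[622. 397.  18.]
[502. 374.   3.]
[361. 324.   3.]
```

View pics/cab.png

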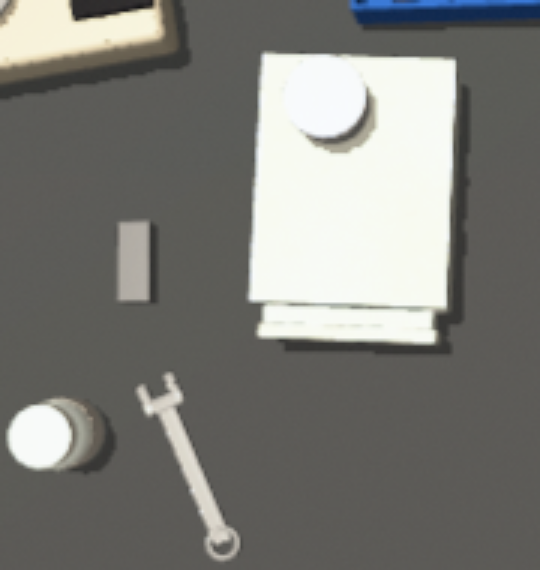

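The drawer face is latched at local x ≈ -140 with its top at 74 mm. Its folded edge runs back about 28 mm from the face. The cabinet is at (684.5,186.5) with yaw ≈ -3.55°, so the face centre is at about (544.8,195.2). Moving over now with the fingers shut.

Emit:
{"fn": "servo_tool", "kwargs": {
  "dp": [
    [24, -27, 0],
    [48, -53, 0],
    [73, -80, 0],
    [97, -107, 0],
    [121, -134, 0],
    [145, -160, 0],
    [170, -187, 0],
    [194, -214, 0],
    [218, -240, 0],
    [242, -267, 0],
    [266, -294, 0],
    [290, -320, 0]
  ],
  "turn": [0, 0, 0, 0, 0, 0, 0, 0, 0, 0, 0, 0],
  "gripper": [0, 0, 0, 0, 0, 0, 0, 0, 0, 0, 0, 0]
}}

```text
time_s: 1.15
eef_pos: [347.5, -70.7, 231.3]
ee_rot: [0.0, 0.979, 0.203, 0.0]
ft_force: [0.7, -0.3, 0.2]
grip_width: -0.006
```

Emit:
{"fn": "servo_tool", "kwargs": {
  "dp": [
    [24, -27, 0],
    [48, -53, 0],
    [73, -80, 0],
    [97, -107, 0],
    [121, -134, 0],
    [145, -160, 0],
    [170, -187, 0],
    [194, -214, 0],
    [194, -214, 0],
    [194, -214, 0],
    [194, -214, 0],
    [194, -214, 0]
  ],
  "turn": [3, 6, 9, 12, 15, 18, 21, 24, 27, 27, 27, 27],
  "gripper": [0, 0, 0, 0, 0, 0, 0, 0, 0, 0, 0, 0]
}}

```text
time_s: 2.15
eef_pos: [439.1, 7.4, 231.2]
ee_rot: [-0.019, 1.0, -0.005, -0.001]
ft_force: [-0.0, 0.4, 0.5]
grip_width: 0.0
```

Run:
```python
from workcell import get_obs,get_image
import cv2
o=get_obs();print(o["joint_positions"].round(3),o["dq"].round(3),o["eef_pos"],o["ee_rot"].round(4),o["time_s"])
```

```text
[-0.01   0.115 -0.325  1.133  0.037  3.141] [-0.018 -0.011 -0.009 -0.005 -0.019  0.001] [439.12814043   7.37321856 231.22761279] [-1.860e-02  9.998e-01 -4.700e-03 -7.000e-04] 2.15
```

Joint 6 is at its limit. I'll use the half-turned wrist instead, with the camera side towards the robot.

Emit:
{"fn": "servo_tool", "kwargs": {
  "dp": [
    [0, 0, 0],
    [0, 0, 0],
    [0, 0, 0],
    [0, 0, 0],
    [0, 0, 0],
    [0, 0, 0],
    [0, 0, 0],
    [0, 0, 0],
    [0, 0, 0],
    [0, 0, 0],
    [0, 0, 0],
    [0, 0, 0]
  ],
  "turn": [-7, -14, -21, -28, -35, -42, -49, -56, -63, -70, -77, -84],
  "gripper": [0, 0, 0, 0, 0, 0, 0, 0, 0, 0, 0, 0]
}}

```text
time_s: 3.15
eef_pos: [439.1, 9.0, 231.4]
ee_rot: [-0.014, 0.743, 0.669, 0.012]
ft_force: [-0.0, -0.1, -0.1]
grip_width: 0.002
```

Emit:
{"fn": "servo_tool", "kwargs": {
  "dp": [
    [0, 0, 0],
    [0, 0, 0],
    [0, 0, 0],
    [0, 0, 0],
    [0, 0, 0],
    [0, 0, 0],
    [0, 0, 0],
    [0, 0, 0],
    [0, 0, 0],
    [0, 0, 0],
    [0, 0, 0],
    [0, 0, 0]
  ],
  "turn": [-7, -14, -21, -28, -35, -42, -49, -56, -63, -70, -77, -84],
  "gripper": [0, 0, 0, 0, 0, 0, 0, 0, 0, 0, 0, 0]
}}

```text
time_s: 4.15
eef_pos: [439.1, 9.0, 231.4]
ee_rot: [-0.002, 0.105, 0.994, 0.019]
ft_force: [0.2, 0.2, -0.5]
grip_width: 0.003
```

The wrist limit left a tilt of about 2.2° towards +y, which the servo axes can't undo directly. I'll cancel it at the opposite wrist limit.

Emit:
{"fn": "servo_tool", "kwargs": {
  "dp": [
    [0, 0, 0],
    [0, 0, 0],
    [0, 0, 0],
    [0, 0, 0],
    [0, 0, 0],
    [0, 0, 0],
    [0, 0, 0],
    [0, 0, 0],
    [0, 0, 0],
    [0, 0, 0],
    [0, 0, 0],
    [0, 0, 0]
  ],
  "turn": [-7, -14, -21, -28, -35, -42, -49, -56, -63, -70, -77, -84],
  "gripper": [0, 0, 0, 0, 0, 0, 0, 0, 0, 0, 0, 0]
}}

```text
time_s: 5.15
eef_pos: [439.1, 9.0, 231.4]
ee_rot: [0.011, -0.588, 0.809, 0.016]
ft_force: [-0.6, -0.5, 0.6]
grip_width: -0.003
```

Emit:
{"fn": "servo_tool", "kwargs": {
  "dp": [
    [0, 0, 0],
    [0, 0, 0],
    [0, 0, 0],
    [0, 0, 0],
    [0, 0, 0],
    [0, 0, 0],
    [0, 0, 0],
    [0, 0, 0],
    [0, 0, 0],
    [0, 0, 0],
    [0, 0, 0],
    [0, 0, 0]
  ],
  "turn": [-7, -14, -21, -28, -35, -42, -49, -56, -63, -70, -77, -84],
  "gripper": [0, 0, 0, 0, 0, 0, 0, 0, 0, 0, 0, 0]
}}

```text
time_s: 6.15
eef_pos: [439.1, 9.0, 231.4]
ee_rot: [-0.018, 0.978, -0.208, -0.004]
ft_force: [-0.1, -0.7, -0.2]
grip_width: 0.001
```

Emit:
{"fn": "servo_tool", "kwargs": {
  "dp": [
    [0, 0, 0],
    [0, 0, 0],
    [0, 0, 0],
    [0, 20, 0],
    [0, 40, 0]
  ],
  "turn": [-7, -14, -20, -20, -20],
  "gripper": [0, 0, 0, 0, 0]
}}

```text
time_s: 6.57
eef_pos: [423.1, -23.4, 230.0]
ee_rot: [-0.017, 0.999, -0.04, -0.001]
ft_force: [0.3, 0.1, -0.1]
grip_width: -0.002
```

Run:
```python
from workcell import get_obs
from scipy.spatial.transform import Rotation as R
o=get_obs();q=o["ee_rot"];M=R.from_quat(q[[1,2,3,0]]).as_matrix();print(o["joint_positions"].round(3),o["eef_pos"],M.round(4),o["time_s"])
```

```text
[-0.081  0.09  -0.356  1.128  0.033 -3.142] [423.10196102 -23.40084437 230.03809795] [[ 9.968e-01 -8.050e-02 -8.000e-04]
 [-8.040e-02 -9.962e-01  3.360e-02]
 [-3.500e-03 -3.340e-02 -9.994e-01]] 6.5667
```

Emit:
{"fn": "servo_tool", "kwargs": {
  "dp": [
    [0, 30, 0],
    [0, 60, 0],
    [0, 90, 0],
    [0, 90, 0]
  ],
  "turn": [0, 0, 0, 0],
  "gripper": [0, 0, 0, 0]
}}

```text
time_s: 6.9
eef_pos: [423.8, -55.2, 227.1]
ee_rot: [0.0, 0.998, -0.065, -0.002]
ft_force: [-0.1, 0.2, 0.4]
grip_width: -0.001
```

```bash
cat > st.py <<'E'
from workcell import get_obs
from scipy.spatial.transform import Rotation as R
o=get_obs();q=o["ee_rot"];M=R.from_quat(q[[1,2,3,0]]).as_matrix();print(o["joint_positions"].round(3),o["eef_pos"].round(2),M.round(4).tolist(),o["time_s"],"F",o["ft_force"].round(2))
E
python3 st.py
```

```text
[-0.129  0.098 -0.355  1.122 -0.    -3.141] [423.81 -55.24 227.07] [[0.9915, -0.1299, -0.0039], [-0.1299, -0.9915, 0.0001], [-0.0039, 0.0004, -1.0]] 6.9 F [-0.11  0.16  0.42]
```

The tilt is now about 0.2°. Turning back while moving to the drawer.

Emit:
{"fn": "servo_tool", "kwargs": {
  "dp": [
    [0, 0, 0],
    [0, -10, 0],
    [0, -30, 0],
    [10, -60, 0],
    [20, -90, 0],
    [30, -120, 0],
    [40, -150, 0],
    [50, -180, 0],
    [57, -210, 0],
    [57, -240, 0],
    [57, -262, 0],
    [57, -262, 0]
  ],
  "turn": [7, 14, 21, 28, 35, 42, 49, 56, 63, 70, 77, 84],
  "gripper": [0, 0, 0, 0, 0, 0, 0, 0, 0, 0, 0, 0]
}}

```text
time_s: 7.9
eef_pos: [514.8, 202.5, 226.2]
ee_rot: [-0.0, -0.698, 0.716, 0.002]
ft_force: [0.6, 0.4, 0.5]
grip_width: -0.005
```

Emit:
{"fn": "servo_tool", "kwargs": {
  "dp": [
    [0, 0, 0],
    [0, 0, 0],
    [0, 0, 15],
    [0, 0, 30],
    [0, 0, 45],
    [0, 0, 60],
    [0, 0, 75],
    [0, 0, 90],
    [0, 0, 105],
    [0, 0, 120],
    [0, 0, 120],
    [0, 0, 120]
  ],
  "turn": [7, 14, 21, 28, 35, 42, 49, 56, 63, 70, 77, 84],
  "gripper": [0, 0, 0, 0, 0, 0, 0, 0, 0, 0, 0, 0]
}}

```text
time_s: 8.9
eef_pos: [512.3, 198.0, 105.2]
ee_rot: [-0.004, -0.037, 0.999, -0.0]
ft_force: [0.5, 0.3, -0.3]
grip_width: -0.003
```

```bash
python3 st.py
```

```text
[ 0.367  0.388 -0.295  0.894  0.002  0.293] [512.31 197.96 105.18] [[-0.9972, -0.0746, -0.0072], [-0.0746, 0.9972, -0.0003], [0.0072, 0.0002, -1.0]] 8.9 F [ 0.49  0.25 -0.33]
```

Emit:
{"fn": "servo_tool", "kwargs": {
  "dp": [
    [0, 0, 10],
    [0, 0, 20],
    [0, 0, 30],
    [0, 0, 40],
    [0, 0, 50],
    [0, 0, 60],
    [0, 0, 62],
    [0, 0, 62]
  ],
  "turn": [2, 4, 6, 7.8, 7.8, 7.8, 7.8, 7.8],
  "gripper": [0, 0, 0, 0, 0, 0, 0, 0]
}}

```text
time_s: 9.57
eef_pos: [512.2, 197.6, 43.8]
ee_rot: [-0.003, 0.028, 1.0, -0.0]
ft_force: [-0.0, 0.2, -0.1]
grip_width: 0.003
```

```bash
python3 st.py
python3 - <<'E'
from workcell import get_image
import cv2
for n in("side","wrist"):cv2.imwrite(f"pics/{n}1.png",get_image(n)["frame"])
E
```

```text
[ 0.367  0.45  -0.38   0.746  0.002  0.423] [512.17 197.64  43.77] [[-0.9984, 0.0555, -0.0063], [0.0555, 0.9985, -0.0003], [0.0063, -0.0006, -1.0]] 9.5667 F [-0.01  0.15 -0.13]
```

View pics/side1.png

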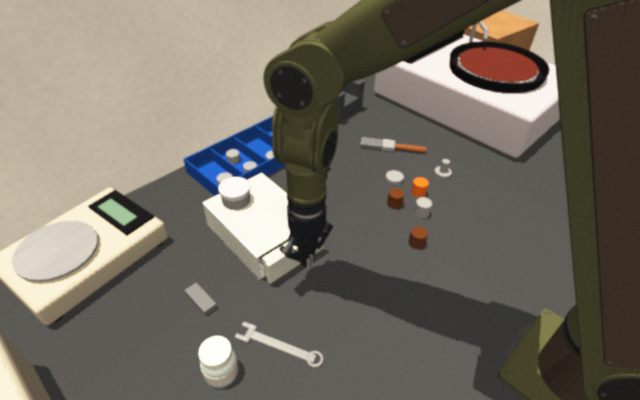

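View pics/wrist1.png

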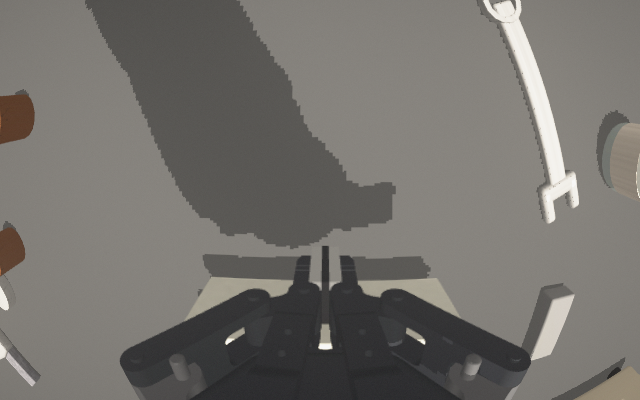

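The shut fingers are in front of the panel, centred: wrist tips at about (325,255), panel spanning 205–440. Creeping in now.

Emit:
{"fn": "servo_tool", "kwargs": {
  "dp": [
    [-4, 0, 0],
    [-8, 0, 0],
    [-12, 0, 0],
    [-14, 0, 0],
    [-15, 0, 0],
    [-16, 0, 0]
  ],
  "turn": [0, 0, 0, 0, 0, 0],
  "gripper": [0, 0, 0, 0, 0, 0]
}}

```text
time_s: 10.17
eef_pos: [529.2, 196.8, 44.8]
ee_rot: [-0.002, 0.028, 1.0, 0.0]
ft_force: [-0.1, -0.1, -0.3]
grip_width: 0.001
```

Emit:
{"fn": "servo_tool", "kwargs": {
  "dp": [
    [-1, 0, 0],
    [-2, 0, 0],
    [-2, 0, 0]
  ],
  "turn": [0, 0, 0],
  "gripper": [0, 0, 0]
}}

```text
time_s: 10.42
eef_pos: [531.0, 196.7, 44.7]
ee_rot: [-0.002, 0.028, 1.0, 0.0]
ft_force: [0.6, -0.1, 0.1]
grip_width: 0.0
```

Emit:
{"fn": "servo_tool", "kwargs": {
  "dp": [
    [-1, 0, 0],
    [-2, 0, 0],
    [-2, 0, 0]
  ],
  "turn": [0, 0, 0],
  "gripper": [0, 0, 0]
}}

```text
time_s: 10.67
eef_pos: [532.7, 196.6, 44.7]
ee_rot: [-0.002, 0.028, 1.0, 0.0]
ft_force: [0.6, 0.2, -0.2]
grip_width: 0.002
```

Emit:
{"fn": "servo_tool", "kwargs": {
  "dp": [
    [-1, 0, 0],
    [-2, 0, 0],
    [-2, 0, 0]
  ],
  "turn": [0, 0, 0],
  "gripper": [0, 0, 0]
}}

```text
time_s: 10.92
eef_pos: [533.8, 196.5, 44.6]
ee_rot: [-0.003, 0.028, 1.0, 0.0]
ft_force: [-4.9, 0.3, 3.3]
grip_width: -0.003
```

Emit:
{"fn": "servo_tool", "kwargs": {
  "dp": [
    [-1, 0, 0],
    [-2, 0, 0],
    [-2, 0, 0]
  ],
  "turn": [0, 0, 0],
  "gripper": [0, 0, 0]
}}

```text
time_s: 11.17
eef_pos: [536.7, 196.3, 44.6]
ee_rot: [-0.002, 0.028, 1.0, 0.0]
ft_force: [-3.1, -0.6, 3.0]
grip_width: 0.0
```

Emit:
{"fn": "servo_tool", "kwargs": {
  "dp": [
    [-1, 0, 0],
    [-2, 0, 0],
    [-2, 0, 0]
  ],
  "turn": [0, 0, 0],
  "gripper": [0, 0, 0]
}}

```text
time_s: 11.42
eef_pos: [539.0, 196.2, 44.6]
ee_rot: [-0.002, 0.028, 1.0, 0.0]
ft_force: [-3.6, 0.2, 2.2]
grip_width: 0.002
```

Contact came at TCP x ≈ 533.5. From here I go in 1 mm steps.

Emit:
{"fn": "servo_tool", "kwargs": {
  "dp": [
    [-0.5, 0, 0],
    [-1, 0, 0],
    [-1, 0, 0]
  ],
  "turn": [0, 0, 0],
  "gripper": [0, 0, 0]
}}

```text
time_s: 11.67
eef_pos: [540.0, 196.1, 44.6]
ee_rot: [-0.002, 0.028, 1.0, 0.0]
ft_force: [-3.4, -0.4, 1.9]
grip_width: -0.002
```

Emit:
{"fn": "servo_tool", "kwargs": {
  "dp": [
    [-0.5, 0, 0],
    [-1, 0, 0],
    [-1, 0, 0]
  ],
  "turn": [0, 0, 0],
  "gripper": [0, 0, 0]
}}

```text
time_s: 11.92
eef_pos: [540.9, 196.1, 44.6]
ee_rot: [-0.002, 0.028, 1.0, 0.0]
ft_force: [-4.7, -0.5, 1.6]
grip_width: 0.004
```

Emit:
{"fn": "servo_tool", "kwargs": {
  "dp": [
    [-0.5, 0, 0],
    [-1, 0, 0],
    [-1, 0, 0]
  ],
  "turn": [0, 0, 0],
  "gripper": [0, 0, 0]
}}

```text
time_s: 12.17
eef_pos: [541.7, 196.0, 44.6]
ee_rot: [-0.002, 0.028, 1.0, 0.0]
ft_force: [-4.6, -0.1, 2.4]
grip_width: 0.002
```

Emit:
{"fn": "servo_tool", "kwargs": {
  "dp": [
    [-0.5, 0, 0],
    [-1, 0, 0],
    [-1, 0, 0]
  ],
  "turn": [0, 0, 0],
  "gripper": [0, 0, 0]
}}

```text
time_s: 12.42
eef_pos: [542.4, 196.0, 44.6]
ee_rot: [-0.003, 0.028, 1.0, 0.0]
ft_force: [-4.9, -0.4, 3.0]
grip_width: 0.001
```

Emit:
{"fn": "servo_tool", "kwargs": {
  "dp": [
    [-0.5, 0, 0],
    [-1, 0, 0],
    [-1, 0, 0]
  ],
  "turn": [0, 0, 0],
  "gripper": [0, 0, 0]
}}

```text
time_s: 12.67
eef_pos: [543.6, 195.9, 44.6]
ee_rot: [-0.002, 0.028, 1.0, 0.0]
ft_force: [-4.5, 0.5, 2.1]
grip_width: -0.002
```

Emit:
{"fn": "servo_tool", "kwargs": {
  "dp": [
    [-0.5, 0, 0],
    [-1, 0, 0],
    [-1, 0, 0]
  ],
  "turn": [0, 0, 0],
  "gripper": [0, 0, 0]
}}

```text
time_s: 12.92
eef_pos: [544.6, 195.8, 44.6]
ee_rot: [-0.002, 0.028, 1.0, -0.0]
ft_force: [-5.4, -1.0, 2.1]
grip_width: 0.001
```

Emit:
{"fn": "servo_tool", "kwargs": {
  "dp": [
    [-0.5, 0, 0],
    [-1, 0, 0],
    [-1, 0, 0]
  ],
  "turn": [0, 0, 0],
  "gripper": [0, 0, 0]
}}

```text
time_s: 13.17
eef_pos: [545.5, 195.8, 44.6]
ee_rot: [-0.003, 0.028, 1.0, 0.0]
ft_force: [-5.1, -0.3, 3.2]
grip_width: -0.001
```

Emit:
{"fn": "servo_tool", "kwargs": {
  "dp": [
    [-0.5, 0, 0],
    [-1, 0, 0],
    [-1, 0, 0]
  ],
  "turn": [0, 0, 0],
  "gripper": [0, 0, 0]
}}

```text
time_s: 13.42
eef_pos: [545.8, 195.7, 44.6]
ee_rot: [-0.003, 0.028, 1.0, 0.0]
ft_force: [-6.7, 0.7, 5.6]
grip_width: -0.003
```

Emit:
{"fn": "servo_tool", "kwargs": {
  "dp": [
    [-0.5, 0, 0],
    [-1, 0, 0],
    [-1, 0, 0]
  ],
  "turn": [0, 0, 0],
  "gripper": [0, 0, 0]
}}

```text
time_s: 13.67
eef_pos: [545.9, 195.8, 44.6]
ee_rot: [-0.004, 0.028, 1.0, 0.0]
ft_force: [-9.2, -0.9, 6.2]
grip_width: 0.0
```

End stop felt at ≈ 545.8, 12 mm in. A slight final nudge, then let go fast.

Emit:
{"fn": "servo_tool", "kwargs": {
  "dp": [
    [-0.4, 0, 0],
    [-0.4, 0, 0]
  ],
  "turn": [0, 0],
  "gripper": [0, 0]
}}

```text
time_s: 13.83
eef_pos: [546.0, 195.7, 44.6]
ee_rot: [-0.004, 0.028, 1.0, 0.0]
ft_force: [-9.1, 0.8, 7.6]
grip_width: 0.004
```

Emit:
{"fn": "servo_tool", "kwargs": {
  "dp": [
    [40, 0, 0],
    [80, 0, 0],
    [110, 0, 0],
    [110, 0, -30],
    [110, 0, -65],
    [110, 0, -100],
    [110, 0, -130],
    [110, 0, -130]
  ],
  "turn": [0, 0, 0, 0, 0, 0, 0, 0],
  "gripper": [0, 0, 0, 0, 0, 0, 0, 0]
}}

```text
time_s: 14.5
eef_pos: [445.2, 204.2, 182.0]
ee_rot: [0.005, 0.028, 1.0, 0.003]
ft_force: [0.8, 0.5, 0.4]
grip_width: 0.004
```

```bash
python3 st.py
python3 - <<'E'
from workcell import get_image
import cv2
for n in("side",):cv2.imwrite(f"pics/{n}2.png",get_image(n)["frame"])
E
```

```text
[ 4.290e-01  2.190e-01 -3.270e-01  1.012e+00  1.000e-03  4.860e-01] [445.21 204.21 181.97] [[-0.9984, 0.0563, 0.0108], [0.0564, 0.9984, 0.0061], [-0.0104, 0.0066, -0.9999]] 14.5 F [0.85 0.46 0.37]
```

View pics/side2.png

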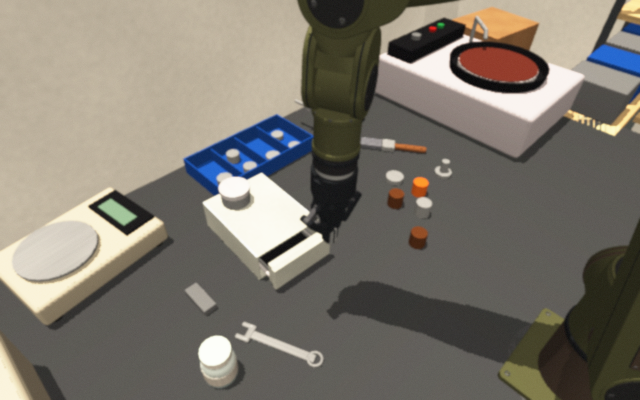

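The drawer is springing open: the panel has moved out and the black plate shows at (285,248). Going to the check now.

Emit:
{"fn": "servo_tool", "kwargs": {
  "dp": [
    [-2, -25, 0],
    [-5, -55, 0],
    [-8, -90, 0],
    [-10, -125, 0],
    [-13, -160, 0],
    [-16, -195, 0],
    [-19, -230, 0],
    [-22, -265, 0],
    [-25, -300, 0],
    [-27, -330, 10],
    [-28, -352, 20],
    [-28, -360, 30]
  ],
  "turn": [0, 0, 0, 0, 0, 0, 0, 0, 0, 0, 0, 0],
  "gripper": [62, 62, 62, 62, 62, 62, 62, 62, 62, 62, 62, 62]
}}

```text
time_s: 15.55
eef_pos: [447.6, -162.8, 143.9]
ee_rot: [-0.001, 0.03, 1.0, -0.001]
ft_force: [0.3, -0.6, -0.3]
grip_width: 0.727
```

Emit:
{"fn": "servo_tool", "kwargs": {
  "dp": [
    [0, 0, 20],
    [0, 0, 25],
    [0, 0, 25],
    [0, 0, 25]
  ],
  "turn": [0, 0, 0, 0],
  "gripper": [62, 62, 62, 62]
}}

```text
time_s: 15.88
eef_pos: [446.2, -158.5, 119.6]
ee_rot: [-0.003, 0.028, 1.0, 0.0]
ft_force: [0.7, 0.3, 0.8]
grip_width: 0.728
```

```bash
python3 st.py
python3 - <<'E'
from workcell import get_image
from h import *
for n in("wrist","top","side"):
    d=get_image(n);cv2.imwrite(f"pics/{n}3.png",d["frame"]);pickle.dump(d,open(n+"3.pkl","wb"))
d=pickle.load(open("top3.pkl","rb"));cv2.imwrite("pics/top3c.png",cv2.resize(d["frame"][110:300,170:450],None,fx=2.8,fy=2.8))
E
```

```text
[-0.341  0.257 -0.454  0.865 -0.001 -0.285] [ 446.25 -158.48  119.57] [[-0.9985, 0.0553, -0.0055], [0.0553, 0.9985, 0.0008], [0.0055, 0.0004, -1.0]] 15.8833 F [0.7  0.27 0.84]
```

View pics/wrist3.png

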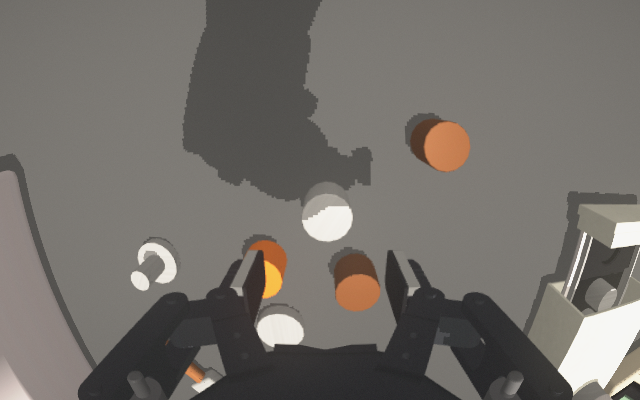

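View pics/top3c.png

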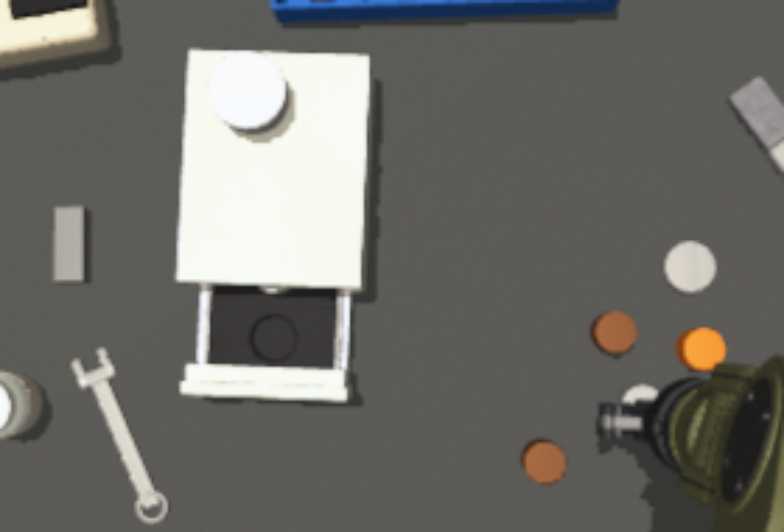

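The wrist view shows the check (lit top at (327,218)) between the pads. The top view shows the drawer open and its empty pocket at about (268,231). Refining both positions.

```bash
cat >> h.py <<'E'
def castw(d,u,v,h):
    K=d["mtx"];T=d["world_from_camera"];x=(u-K[0,2])/K[0,0];y=(v-K[1,2])/K[1,1];t=np.hypot(x,y)
    s=np.sin(t)/t;r=T[:3,:3]@np.array([x*s,-y*s,-np.cos(t)]);o=T[:3,3];return o+r*(h-o[2])/r[2]
E
python3 - <<'E'
from h import *
d=pickle.load(open("top3.pkl","rb"));f=d["frame"];g=cv2.cvtColor(f,cv2.COLOR_BGR2GRAY)
s=8;c=cv2.resize(g[205:250,235:300],None,fx=s,fy=s,interpolation=cv2.INTER_CUBIC)
c2=cv2.normalize(np.clip(c,0,70),None,0,255,cv2.NORM_MINMAX);cv2.imwrite("pics/pk.png",c2)
ci=cv2.HoughCircles(cv2.GaussianBlur(c2,(9,9),2),cv2.HOUGH_GRADIENT,1,200,param1=80,param2=15,minRadius=52,maxRadius=80)
print(ci)
if ci is not None:
  for x,y,r in ci[0]:print(cast(d,235-.5+(x+.5)/s,205-.5+(y+.5)/s,26).round(1),r/s*1120/412.8)
W=cloud(d)
L0=np.array([684.5,186.5]);a=np.radians(-3.55);X=np.array([np.cos(a),np.sin(a)]);Y=np.array([-X[1],X[0]])
P=W.reshape(-1,3);l=np.c_[(P[:,:2]-L0)@X,(P[:,:2]-L0)@Y,P[:,2]]
m=(abs(l[:,1])<90)&(l[:,0]<-185)&(l[:,0]>-230)&(abs(l[:,2]-74)<7);print("panel",cv2.minAreaRect(P[m][:,:2].astype(np.float32)),l[m].min(0),l[m].max(0))
print("pred pocket",L0-160*X)
w=pickle.load(open("wrist3.pkl","rb"));W=w["frame"]
hsv=cv2.cvtColor(W,cv2.COLOR_BGR2HSV);r=w["range_z"]
K=w["mtx"]
cv2.imwrite("pics/wc.png",cv2.resize(W[160:300,260:400],None,fx=4,fy=4))
print(castw(w,327,218,40))
# depth based: range along optical axis
v,u=np.mgrid[0:400,0:640];x=(u-K[0,2])/K[0,0];y=(v-K[1,2])/K[1,1];t=np.hypot(x,y)+1e-9;k=np.tan(t)/t
Pc=np.stack([x*k*r,-y*k*r,-r],-1);T=w["world_from_camera"];Pw=Pc@T[:3,:3].T+T[:3,3]
m=(abs(Pw[...,2]-40)<4)&(np.hypot(Pw[...,0]-453,Pw[...,1]+157)<30)
q=Pw[m][:,:2].astype(np.float32);print(len(q),cv2.minEnclosingCircle(q),q.mean(0))
E
```

```text
[[[266.5 209.5  74.9]]]
[523.5 194.6  26. ] 25.402132
panel ((484.2933044433594, 197.53970336914062), (155.007568359375, 28.02049446105957), 86.49700927734375) [-214.53548292  -78.8862734    67.02954545] [-186.46096469   76.11826466   79.68504025]
pred pocket [524.80701705 196.4071285 ]
[ 452.43165512 -156.52566212   40.        ]
1960 ((452.72283935546875, -156.74972534179688), 20.287965774536133) [ 451.78052 -156.67123]
```

View pics/pk.png

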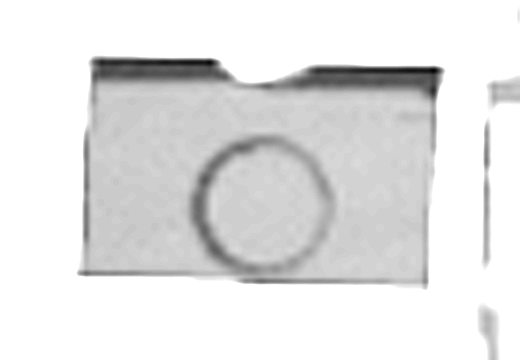

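Emit:
{"fn": "servo_tool", "kwargs": {
  "dp": [
    [-7, 2, 10],
    [-7, 2, 22],
    [-7, 2, 35],
    [-7, 2, 48],
    [-7, 2, 60],
    [-7, 2, 70],
    [-7, 2, 80],
    [-7, 2, 90],
    [-7, 2, 98],
    [-7, 2, 104],
    [-7, 2, 109],
    [-7, 2, 109]
  ],
  "turn": [0, 0, 0, 0, 0, 0, 0, 0, 0, 0, 0, 0],
  "gripper": [62, 62, 62, 62, 62, 62, 62, 62, 62, 62, 62, 62]
}}

```text
time_s: 17.03
eef_pos: [452.7, -157.2, 10.1]
ee_rot: [-0.003, 0.028, 1.0, 0.0]
ft_force: [0.3, -0.3, -1.0]
grip_width: 0.726
```

```bash
python3 st.py
python3 - <<'E'
from workcell import get_image
from h import *
d=get_image("wrist");cv2.imwrite("pics/wrist4.png",d["frame"])
E
```

```text
[-0.333  0.398 -0.594  0.585 -0.001 -0.277] [ 452.73 -157.18   10.09] [[-0.9984, 0.056, -0.0055], [0.056, 0.9984, 0.0008], [0.0055, 0.0004, -1.0]] 17.0333 F [ 0.26 -0.32 -0.96]
```

View pics/wrist4.png

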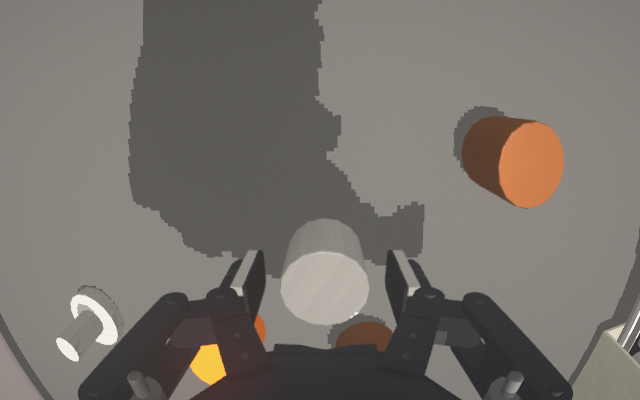

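The check (325,285) is centred between the pads (250 and 400). Closing.

Emit:
{"fn": "servo_tool", "kwargs": {
  "dp": [
    [0, 0, 0],
    [0, 0, 0],
    [0, 0, 0],
    [0, 0, 0],
    [0, 0, 0],
    [0, 0, 0],
    [0, 0, 0],
    [0, 0, 0]
  ],
  "turn": [0, 0, 0, 0, 0, 0, 0, 0],
  "gripper": [34, 34, 34, 34, 34, 34, 34, 34],
  "force": 50
}}

```text
time_s: 17.75
eef_pos: [453.6, -157.5, 11.6]
ee_rot: [-0.002, 0.028, 1.0, 0.0]
ft_force: [-1.4, 1.0, 6.5]
grip_width: 0.451
```

Emit:
{"fn": "servo_tool", "kwargs": {
  "dp": [
    [0, 0, -5],
    [0, 0, -15],
    [0, 0, -25],
    [0, 0, -40],
    [0, 0, -55],
    [0, 0, -70],
    [0, 0, -85],
    [0, 0, -100],
    [0, 0, -110],
    [0, 0, -115],
    [0, 0, -115],
    [0, 0, -115]
  ],
  "turn": [0, 0, 0, 0, 0, 0, 0, 0, 0, 0, 0, 0],
  "gripper": [34, 34, 34, 34, 34, 34, 34, 34, 34, 34, 34, 34]
}}

```text
time_s: 18.75
eef_pos: [453.0, -157.4, 125.4]
ee_rot: [-0.003, 0.028, 1.0, 0.0]
ft_force: [-0.9, 0.5, -4.3]
grip_width: 0.448
```

```bash
python3 st.py
python3 - <<'E'
from workcell import get_image
from h import *
d=get_image("wrist");cv2.imwrite("pics/wrist5.png",d["frame"])
E
```

```text
[-0.334  0.261 -0.431  0.884 -0.001 -0.277] [ 453.03 -157.38  125.39] [[-0.9984, 0.0562, -0.0054], [0.0562, 0.9984, 0.0006], [0.0054, 0.0003, -1.0]] 18.75 F [-0.86  0.46 -4.31]
```

View pics/wrist5.png

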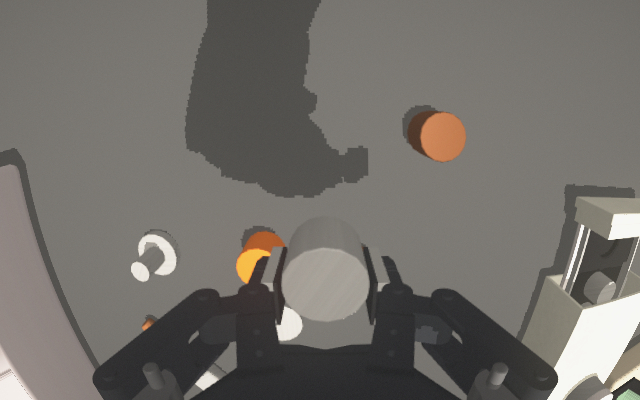

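The check is held (opening ≈ 0.45, about 4 N extra weight). Carrying it over the pocket.

Emit:
{"fn": "servo_tool", "kwargs": {
  "dp": [
    [-2, 12, 0],
    [-6, 40, 0],
    [-11, 75, 0],
    [-16, 110, 0],
    [-21, 145, 0],
    [-26, 180, 0],
    [-31, 215, 0],
    [-36, 250, 0],
    [-41, 285, 0],
    [-46, 315, 0],
    [-50, 342, 0],
    [-52, 357, 0]
  ],
  "turn": [0, 0, 0, 0, 0, 0, 0, 0, 0, 0, 0, 0],
  "gripper": [34, 34, 34, 34, 34, 34, 34, 34, 34, 34, 34, 34]
}}

```text
time_s: 19.8
eef_pos: [525.5, 199.0, 124.4]
ee_rot: [-0.003, 0.027, 1.0, 0.0]
ft_force: [-0.1, -0.7, -4.7]
grip_width: 0.455
```

Emit:
{"fn": "servo_tool", "kwargs": {
  "dp": [
    [0, 0, 0],
    [0, 0, 0],
    [0, 0, 0],
    [0, 0, 0],
    [0, 0, 0]
  ],
  "turn": [0, 0, 0, 0, 0],
  "gripper": [34, 34, 34, 34, 34]
}}

```text
time_s: 20.22
eef_pos: [525.1, 194.6, 125.6]
ee_rot: [-0.003, 0.029, 1.0, -0.0]
ft_force: [-0.6, 0.2, -3.7]
grip_width: 0.456
```

```bash
python3 st.py
python3 - <<'E'
from workcell import get_image
from h import *
for n in("wrist","side"):
  d=get_image(n);cv2.imwrite(f"pics/{n}6.png",d["frame"]);pickle.dump(d,open(n+"6.pkl","wb"))
d=pickle.load(open("side6.pkl","rb"));cv2.imwrite("pics/side6c.png",cv2.resize(d["frame"][160:290,190:350],None,fx=4.5,fy=4.5,interpolation=cv2.INTER_CUBIC))
w=pickle.load(open("wrist6.pkl","rb"));cv2.imwrite("pics/w6c.png",cv2.resize(w["frame"][180:380,200:460],None,fx=3,fy=3))
E
```

```text
[ 0.354  0.387 -0.238  0.951  0.002  0.412] [525.12 194.61 125.55] [[-0.9983, 0.0579, -0.0052], [0.0579, 0.9983, -0.0003], [0.0052, -0.0006, -1.0]] 20.2167 F [-0.63  0.23 -3.71]
```

View pics/side6c.png

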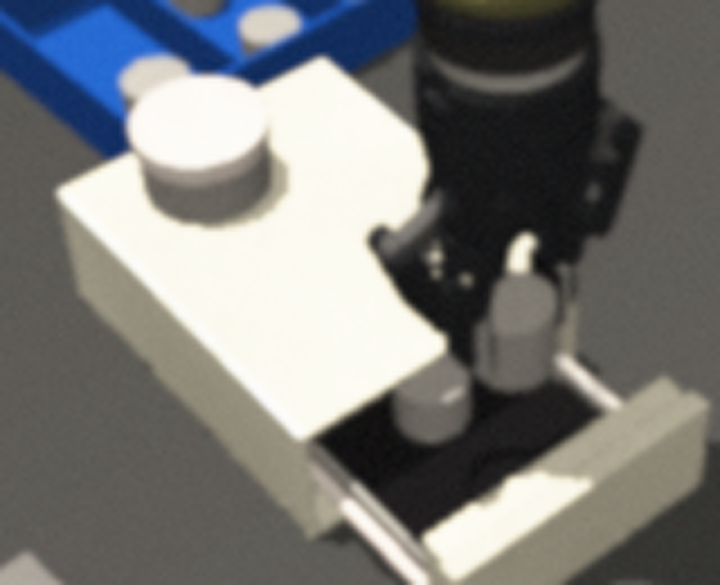

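View pics/w6c.png

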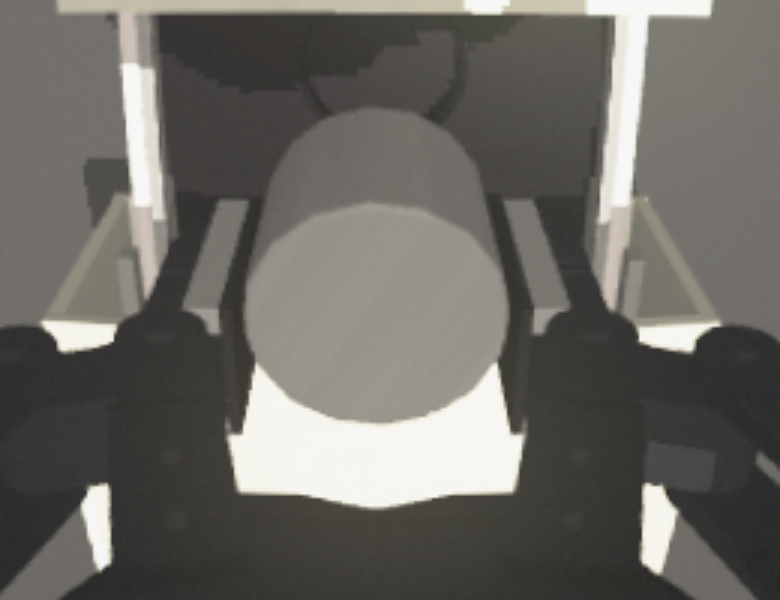

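The wrist view shows the pocket centre about 2 mm to +y of the check, which agrees with TCP y 194.6 against a target of 196.3. Correcting and descending to just above the plate.

Emit:
{"fn": "servo_tool", "kwargs": {
  "dp": [
    [0, 1, 5],
    [-0.5, 1.8, 15],
    [-0.5, 1.8, 28],
    [-0.5, 1.8, 40],
    [-0.5, 1.8, 50],
    [-0.5, 1.8, 60],
    [-0.5, 1.8, 68],
    [-0.5, 1.8, 74],
    [-0.5, 1.8, 78],
    [-0.5, 1.8, 80],
    [-0.5, 1.8, 80],
    [-0.5, 1.8, 80]
  ],
  "turn": [0, 0, 0, 0, 0, 0, 0, 0, 0, 0, 0, 0],
  "gripper": [34, 34, 34, 34, 34, 34, 34, 34, 34, 34, 34, 34]
}}

```text
time_s: 21.32
eef_pos: [526.2, 197.9, 46.1]
ee_rot: [-0.002, 0.028, 1.0, 0.0]
ft_force: [0.5, 1.1, -3.5]
grip_width: 0.451
```

```bash
python3 st.py
python3 - <<'E'
from workcell import get_image
from h import *
for n in("wrist","side"):
  d=get_image(n);cv2.imwrite(f"pics/{n}7.png",d["frame"]);pickle.dump(d,open(n+"7.pkl","wb"))
d=pickle.load(open("side7.pkl","rb"));cv2.imwrite("pics/side7c.png",cv2.resize(d["frame"][180:290,240:350],None,fx=5,fy=5,interpolation=cv2.INTER_CUBIC))
w=pickle.load(open("wrist7.pkl","rb"));cv2.imwrite("pics/w7c.png",cv2.convertScaleAbs(cv2.resize(w["frame"][180:380,200:460],None,fx=3,fy=3),alpha=1.8))
E
```

```text
[ 0.359  0.464 -0.347  0.763  0.002  0.415] [526.17 197.91  46.06] [[-0.9984, 0.0562, -0.0037], [0.0562, 0.9984, 0.0005], [0.0038, 0.0003, -1.0]] 21.3167 F [ 0.45  1.06 -3.54]
```

View pics/side7c.png

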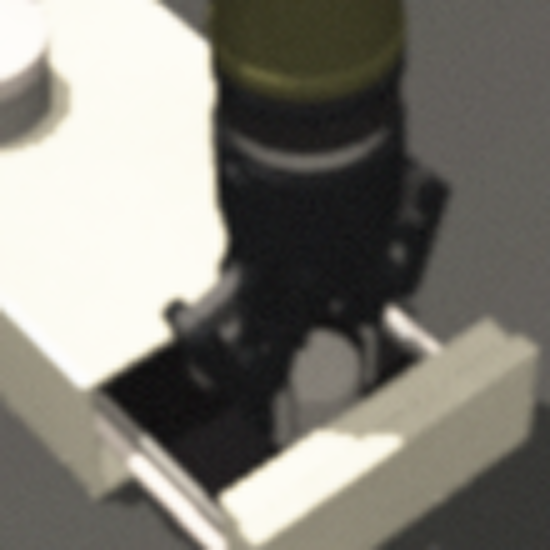

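View pics/w7c.png

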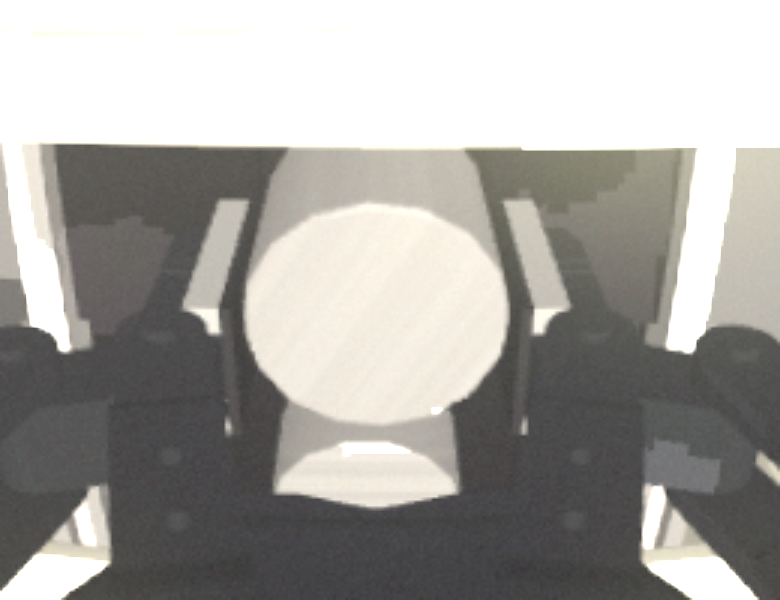

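```bash
cat > rel.py <<'E'
from h import *
import sys
w=pickle.load(open(sys.argv[1],"rb"));r=w["range_z"];K=w["mtx"]
v,u=np.mgrid[0:400,0:640];x=(u-K[0,2])/K[0,0];y=(v-K[1,2])/K[1,1];t=np.hypot(x,y)+1e-9;k=np.tan(t)/t
P=np.stack([x*k*r,-y*k*r,-r],-1);T=w["world_from_camera"];P=P@T[:3,:3].T+T[:3,3]
a=np.radians(-3.55);X=np.array([np.cos(a),np.sin(a)]);Y=np.array([-X[1],X[0]])
L=np.stack([P[...,:2]@X,P[...,:2]@Y,P[...,2]],-1)
col=L[100:300,322:330]
for i in range(200,330,6):print(i,L[i,325].round(1))
z0=float(sys.argv[2])
m=(abs(L[...,2]-z0)<3)&(u>270)&(u<380)&(v>235)&(v<330)
q=L[m][:,:2].astype(np.float32);print("top",np.median(L[m][:,2]),cv2.minEnclosingCircle(q),cv2.minAreaRect(q))
for row in range(236,262,5):
    print(row,[(int(c),L[row,c].round(1).tolist()) for c in (214,218,222,226,424,428,432,436)])
print("pocket pred",np.array([525,196.4])@X,np.array([525,196.4])@Y)
E
python3 rel.py wrist7.pkl 75
```

```text
200 [472.8 230.5  71.2]
206 [475.2 230.5  71.5]
212 [478.  230.5  70.5]
218 [480.5 230.6  70.7]
224 [482.8 230.6  71.6]
230 [492.4 230.7  54.8]
236 [491.9 230.6  63. ]
242 [492.4 230.6  68.1]
248 [492.6 230.6  73.5]
254 [495.3 230.7  73.6]
260 [498.3 230.7  73.4]
266 [500.9 230.7  73.9]
272 [504.2 230.7  73.2]
278 [507.2 230.7  73.2]
284 [510.5 230.8  72.9]
290 [513.9 230.8  72.6]
296 [516.2 230.8  74. ]
302 [519.9 230.8  73.5]
308 [523.9 230.9  72.7]
314 [526.4 230.9  74. ]
320 [529.9 230.9  74.2]
326 [555.6 231.1  48.2]
top 73.44048791420263 ((510.692138671875, 230.8319091796875), 24.429357528686523) ((511.4482421875, 232.2052764892578), (39.56199264526367, 45.77479553222656), 9.705049514770508)
236 [(214, [506.4, 167.4, 32.9]), (218, [508.7, 167.7, 27.4]), (222, [437.1, 230.1, 188.1]), (226, [509.0, 172.4, 26.3]), (424, [508.7, 289.6, 25.2]), (428, [507.9, 291.4, 27.2]), (432, [505.2, 291.5, 33.5]), (436, [505.2, 293.9, 33.6])]
241 [(214, [509.1, 167.3, 33.8]), (218, [511.7, 167.5, 27.9]), (222, [513.0, 168.9, 24.9]), (226, [513.2, 171.3, 24.4]), (424, [511.7, 289.8, 25.8]), (428,
[... 378 characters left out ...]
]), (222, [519.6, 168.2, 25.2]), (226, [519.8, 170.6, 24.7]), (424, [518.3, 290.7, 25.9]), (428, [515.5, 291.1, 31.7]), (432, [514.4, 292.6, 34.1]), (436, [518.5, 298.6, 26.0])]
256 [(214, [518.4, 166.3, 34.6]), (218, [519.9, 167.6, 31.4]), (222, [523.2, 167.7, 25.0]), (226, [523.0, 170.4, 25.1]), (424, [521.4, 290.9, 26.7]), (428, [518.7, 291.5, 31.9]), (432, [517.6, 293.1, 34.3]), (436, [522.3, 299.4, 25.4])]
261 [(214, [521.7, 165.8, 34.6]), (218, [522.8, 167.5, 32.4]), (222, [526.7, 167.2, 25.0]), (226, [526.9, 169.6, 24.4]), (424, [523.6, 290.5, 29.0]), (428, [521.9, 291.8, 32.3]), (432, [521.5, 294.0, 33.2]), (436, [525.9, 300.0, 25.4])]
pocket pred 511.83160008907424 228.5309019591399
```

The wrist depth puts the check centre about 1.6 mm to +y of the middle between the side walls, and good in x. Correcting and lowering.

Emit:
{"fn": "servo_tool", "kwargs": {
  "dp": [
    [0, -0.8, 0],
    [0, -1.6, 0],
    [0, -1.6, 2],
    [0, -1.6, 4],
    [0, -1.6, 6],
    [0, -1.6, 8],
    [0, -1.6, 8]
  ],
  "turn": [0, 0, 0, 0, 0, 0, 0],
  "gripper": [34, 34, 34, 34, 34, 34, 34]
}}

```text
time_s: 22.0
eef_pos: [525.2, 196.0, 37.1]
ee_rot: [-0.003, 0.028, 1.0, -0.0]
ft_force: [0.4, 0.5, -4.8]
grip_width: 0.453
```

Emit:
{"fn": "servo_tool", "kwargs": {
  "dp": [
    [0, 0, 1],
    [0, 0, 2],
    [0, 0, 3],
    [0, 0, 3]
  ],
  "turn": [0, 0, 0, 0],
  "gripper": [34, 34, 34, 34]
}}

```text
time_s: 22.33
eef_pos: [525.6, 196.2, 34.5]
ee_rot: [-0.002, 0.028, 1.0, 0.0]
ft_force: [-0.1, 0.2, -4.4]
grip_width: 0.452
```

Emit:
{"fn": "servo_tool", "kwargs": {
  "dp": [
    [0, 0, 1],
    [0, 0, 2],
    [0, 0, 2.5],
    [0, 0, 2.5]
  ],
  "turn": [0, 0, 0, 0],
  "gripper": [34, 34, 34, 34]
}}

```text
time_s: 22.67
eef_pos: [525.6, 196.1, 32.1]
ee_rot: [-0.002, 0.028, 1.0, 0.0]
ft_force: [-0.0, -1.5, -5.2]
grip_width: 0.453
```

Emit:
{"fn": "servo_tool", "kwargs": {
  "dp": [
    [0, 0, 0.5],
    [0, 0, 1],
    [0, 0, 1.3],
    [0, 0, 1.3]
  ],
  "turn": [0, 0, 0, 0],
  "gripper": [34, 34, 34, 34]
}}

```text
time_s: 23.0
eef_pos: [525.6, 196.1, 30.8]
ee_rot: [-0.002, 0.028, 1.0, 0.0]
ft_force: [-0.2, -0.5, -5.1]
grip_width: 0.458
```

```bash
python3 st.py
python3 - <<'E'
from workcell import get_image
import pickle
pickle.dump(get_image("wrist"),open("wrist8.pkl","wb"))
E
python3 rel.py wrist8.pkl 59 | grep -E "top|^2[6-9]|^30"
```

```text
[ 0.356  0.48  -0.367  0.728  0.002  0.412] [525.59 196.15  30.84] [[-0.9984, 0.0562, -0.0046], [0.0562, 0.9984, 0.0003], [0.0046, 0.0, -1.0]] 23.0 F [-0.23 -0.47 -5.12]
260 [498.  228.9  58. ]
266 [501.  228.9  57.7]
272 [503.7 228.9  58.2]
278 [506.8 229.   58.1]
284 [509.3 229.   58.9]
290 [513.4 229.   57.6]
296 [516.2 229.   58.2]
302 [519.5 229.1  58.3]
308 [523.2 229.1  57.9]
top 58.244697920737956 ((509.84613037109375, 228.93223571777344), 24.43366813659668) ((511.1426696777344, 230.4993438720703), (39.51960372924805, 45.920108795166016), 10.411941528320312)
261 [(214, [517.5, 166.9, 26.2]), (218, [518.2, 168.7, 24.7]), (222, [518.6, 170.8, 23.8]), (226, [517.8, 173.7, 25.1]), (424, [516.5, 284.1, 26.1]), (428, [517.2, 286.9, 25.0]), (432, [516.9, 289.1, 25.7]), (436, [516.1, 290.8, 27.3])]
```

Top at 58.2 mm, so it is in the pocket. A touch further down to contact, then release.

Emit:
{"fn": "servo_tool", "kwargs": {
  "dp": [
    [0, 0, 0.5],
    [0, 0, 0.8],
    [0, 0, 0.8]
  ],
  "turn": [0, 0, 0],
  "gripper": [34, 34, 34]
}}

```text
time_s: 23.3
eef_pos: [525.6, 196.2, 30.1]
ee_rot: [-0.002, 0.028, 1.0, 0.0]
ft_force: [-0.1, -0.0, -4.7]
grip_width: 0.45
```

Emit:
{"fn": "servo_tool", "kwargs": {
  "dp": [
    [0, 0, 0],
    [0, 0, 0],
    [0, 0, 0],
    [0, 0, 0],
    [0, 0, 0]
  ],
  "turn": [0, 0, 0, 0, 0],
  "gripper": [42, 46, 52, 58, 58]
}}

```text
time_s: 23.72
eef_pos: [526.0, 196.3, 30.6]
ee_rot: [-0.002, 0.028, 1.0, 0.0]
ft_force: [-0.7, 0.2, 0.2]
grip_width: 0.679
```

Emit:
{"fn": "servo_tool", "kwargs": {
  "dp": [
    [0, 0, -5],
    [0, 0, -15],
    [0, 0, -28],
    [0, 0, -42],
    [0, 0, -56],
    [0, 0, -70],
    [0, 0, -85],
    [0, 0, -100],
    [0, 0, -110],
    [0, 0, -110]
  ],
  "turn": [0, 0, 0, 0, 0, 0, 0, 0, 0, 0],
  "gripper": [58, 58, 58, 58, 58, 58, 58, 58, 58, 58]
}}

```text
time_s: 24.55
eef_pos: [528.0, 196.8, 143.3]
ee_rot: [0.0, 0.028, 1.0, 0.001]
ft_force: [-0.3, -0.0, -1.4]
grip_width: 0.681
```

```bash
python3 st.py
python3 - <<'E'
from workcell import get_image
from h import *
for n in("wrist","side"):
  d=get_image(n);cv2.imwrite(f"pics/{n}9.png",d["frame"]);pickle.dump(d,open(n+"9.pkl","wb"))
w=pickle.load(open("wrist9.pkl","rb"));cv2.imwrite("pics/w9c.png",cv2.convertScaleAbs(cv2.resize(w["frame"][130:330,200:460],None,fx=3,fy=3),alpha=1.5))
d=pickle.load(open("side9.pkl","rb"));cv2.imwrite("pics/side9c.png",cv2.resize(d["frame"][180:290,220:350],None,fx=5,fy=5,interpolation=cv2.INTER_CUBIC))
E
```

```text
[ 0.356  0.374 -0.208  0.987  0.002  0.412] [528.01 196.84 143.28] [[-0.9984, 0.0562, 0.0007], [0.0562, 0.9984, 0.0023], [-0.0006, 0.0023, -1.0]] 24.55 F [-0.28 -0.03 -1.45]
```

View pics/w9c.png

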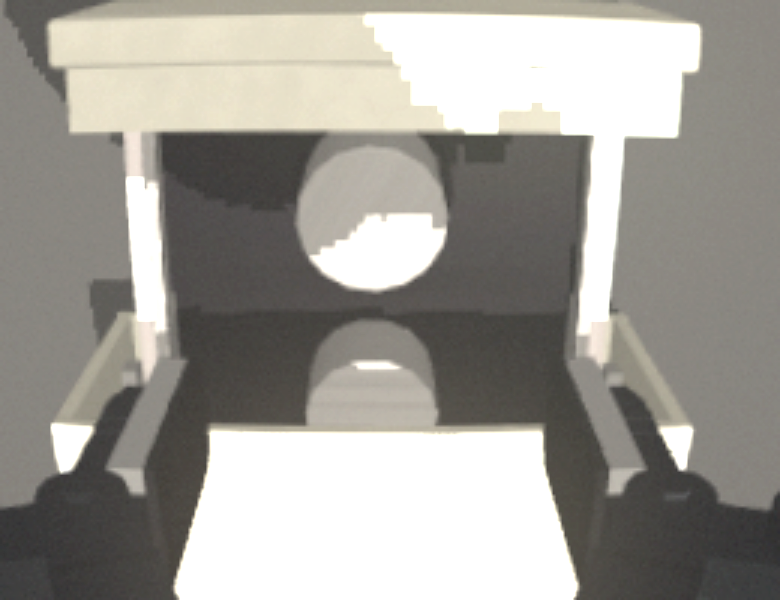

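View pics/side9c.png

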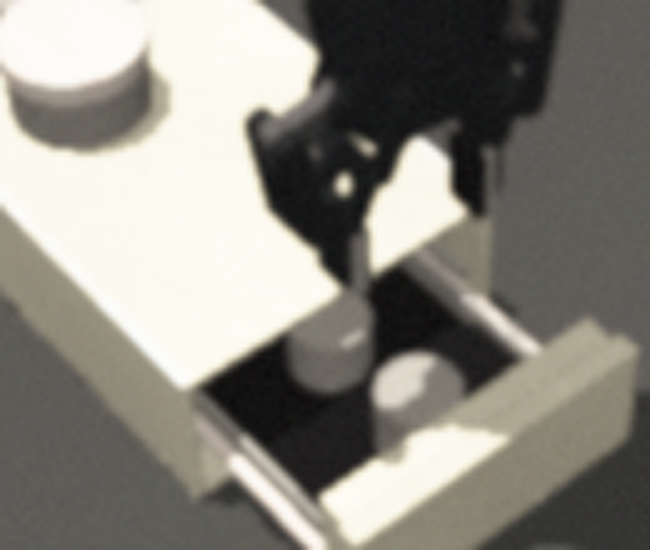

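Check the top's height and levelness.

```bash
cat > t.py <<'E'
from h import *
import sys
w=pickle.load(open(sys.argv[1],"rb"));r=w["range_z"];K=w["mtx"]
v,u=np.mgrid[0:400,0:640];x=(u-K[0,2])/K[0,0];y=(v-K[1,2])/K[1,1];t=np.hypot(x,y)+1e-9;k=np.tan(t)/t
P=np.stack([x*k*r,-y*k*r,-r],-1);T=w["world_from_camera"];P=P@T[:3,:3].T+T[:3,3]
m=(np.hypot(P[...,0]-525,P[...,1]-196.4)<26)&(P[...,2]>50)&(P[...,2]<66);q=P[m]
A=np.c_[q[:,:2]-[525,196.4],np.ones(len(q))];print("check n",len(q),"fit slope,z",np.linalg.lstsq(A,q[:,2],rcond=None)[0],cv2.minEnclosingCircle(q[:,:2].astype(np.float32)),np.median(q[:,2]))
m=(abs(P[...,2]-26)<5)&(np.hypot(P[...,0]-525,P[...,1]-196.4)<60);print("plate",np.median(P[m][:,2]),m.sum())
E
python3 t.py wrist9.pkl
```

```text
check n 1987 fit slope,z [ 2.40944573e-02 -3.15882319e-03  5.69168600e+01] ((524.77490234375, 197.03660583496094), 20.275529861450195) 57.01255387852697
plate 25.10674928983616 4912
```

The check is seated: its top is 31.9 mm above the plate (32 expected) and it is centred. The side and wrist views show it upright. Now I shut the fingers and go round to the front of the panel.

Emit:
{"fn": "servo_tool", "kwargs": {
  "dp": [
    [15, 0, 0],
    [35, 0, 0],
    [58, 0, 0],
    [78, 0, 0],
    [86, 0, 15],
    [86, 0, 30],
    [86, 0, 48],
    [86, 0, 65],
    [86, 0, 82],
    [86, 0, 94],
    [86, 0, 99],
    [86, 0, 99]
  ],
  "turn": [0, 0, 0, 0, 0, 0, 0, 0, 0, 0, 0, 0],
  "gripper": [0, 0, 0, 0, 0, 0, 0, 0, 0, 0, 0, 0]
}}

```text
time_s: 25.65
eef_pos: [438.0, 200.2, 39.7]
ee_rot: [-0.004, 0.028, 1.0, -0.001]
ft_force: [0.5, -1.3, 0.1]
grip_width: -0.0
```

Emit:
{"fn": "servo_tool", "kwargs": {
  "dp": [
    [-1, 0, 0],
    [-3, 0, 0],
    [-6, 0, 0],
    [-9, 0, 0],
    [-11, 0, 0],
    [-11, 0, 0]
  ],
  "turn": [0, 0, 0, 0, 0, 0],
  "gripper": [0, 0, 0, 0, 0, 0]
}}

```text
time_s: 26.15
eef_pos: [452.0, 200.6, 41.9]
ee_rot: [-0.001, 0.028, 1.0, 0.0]
ft_force: [-0.1, -1.2, -0.2]
grip_width: 0.002
```

```bash
python3 st.py
```

```text
[ 0.416  0.373 -0.522  0.678  0.002  0.473] [451.98 200.64  41.94] [[-0.9984, 0.0566, -0.0028], [0.0566, 0.9984, 0.001], [0.0029, 0.0008, -1.0]] 26.15 F [-0.13 -1.2  -0.23]
```

Emit:
{"fn": "servo_tool", "kwargs": {
  "dp": [
    [-1, 0, 0],
    [-2, 0, 0],
    [-3, 0, 0],
    [-4, 0, 0],
    [-5, 0, 0],
    [-6, 0, 0],
    [-7, 0, 0],
    [-8, 0, 0],
    [-9.5, 0, 0],
    [-11, 0, 0],
    [-12.5, 0, 0],
    [-14, 0, 0]
  ],
  "turn": [0, 0, 0, 0, 0, 0, 0, 0, 0, 0, 0, 0],
  "gripper": [0, 0, 0, 0, 0, 0, 0, 0, 0, 0, 0, 0]
}}

```text
time_s: 27.15
eef_pos: [464.2, 199.5, 41.3]
ee_rot: [-0.003, 0.028, 1.0, 0.0]
ft_force: [-2.8, 0.6, 2.5]
grip_width: 0.001
```

Emit:
{"fn": "servo_tool", "kwargs": {
  "dp": [
    [-1.5, 0, 0],
    [-3.5, 0, 0],
    [-5.5, 0, 0],
    [-7.5, 0, 0],
    [-9.5, 0, 0],
    [-11.5, 0, 0],
    [-13.5, 0, 0],
    [-15.5, 0, 0],
    [-17.5, 0, 0],
    [-19.5, 0, 0],
    [-21.5, 0, 0],
    [-23.5, 0, 0]
  ],
  "turn": [0, 0, 0, 0, 0, 0, 0, 0, 0, 0, 0, 0],
  "gripper": [0, 0, 0, 0, 0, 0, 0, 0, 0, 0, 0, 0]
}}

```text
time_s: 28.15
eef_pos: [488.4, 198.0, 41.3]
ee_rot: [-0.002, 0.028, 1.0, -0.0]
ft_force: [-4.7, -0.4, 2.0]
grip_width: 0.0
```

Emit:
{"fn": "servo_tool", "kwargs": {
  "dp": [
    [-2, 0, 0],
    [-4, 0, 0],
    [-6, 0, 0],
    [-8, 0, 0],
    [-10, 0, 0],
    [-12, 0, 0],
    [-14, 0, 0],
    [-16, 0, 0],
    [-18, 0, 0],
    [-20, 0, 0],
    [-22, 0, 0],
    [-24, 0, 0]
  ],
  "turn": [0, 0, 0, 0, 0, 0, 0, 0, 0, 0, 0, 0],
  "gripper": [0, 0, 0, 0, 0, 0, 0, 0, 0, 0, 0, 0]
}}

```text
time_s: 29.15
eef_pos: [512.2, 196.7, 41.2]
ee_rot: [-0.002, 0.028, 1.0, -0.0]
ft_force: [-5.0, -1.2, 3.5]
grip_width: -0.0
```

Emit:
{"fn": "servo_tool", "kwargs": {
  "dp": [
    [-2, 0, 0],
    [-4, 0, 0],
    [-6, 0, 0],
    [-8, 0, 0],
    [-10, 0, 0],
    [-12, 0, 0],
    [-14, 0, 0],
    [-16, 0, 0],
    [-18, 0, 0],
    [-20, 0, 0],
    [-22, 0, 0],
    [-24, 0, 0]
  ],
  "turn": [0, 0, 0, 0, 0, 0, 0, 0, 0, 0, 0, 0],
  "gripper": [0, 0, 0, 0, 0, 0, 0, 0, 0, 0, 0, 0]
}}

```text
time_s: 30.15
eef_pos: [536.1, 195.2, 41.1]
ee_rot: [-0.002, 0.028, 1.0, -0.0]
ft_force: [-6.0, -2.1, 3.6]
grip_width: 0.002
```

```bash
python3 st.py
```

```text
[ 0.348  0.482 -0.329  0.764  0.001  0.405] [536.1  195.24  41.07] [[-0.9984, 0.0563, -0.0049], [0.0563, 0.9984, -0.0003], [0.0049, -0.0006, -1.0]] 30.15 F [-5.96 -2.06  3.58]
```

Now slow to the stop (felt before at 545.8).

Emit:
{"fn": "servo_tool", "kwargs": {
  "dp": [
    [-1, 0, 0],
    [-2, 0, 0],
    [-3, 0, 0],
    [-4, 0, 0],
    [-5, 0, 0],
    [-6, 0, 0],
    [-6, 0, 0]
  ],
  "turn": [0, 0, 0, 0, 0, 0, 0],
  "gripper": [0, 0, 0, 0, 0, 0, 0]
}}

```text
time_s: 30.73
eef_pos: [542.3, 195.0, 41.0]
ee_rot: [-0.002, 0.028, 1.0, -0.0]
ft_force: [-4.7, -2.5, 3.0]
grip_width: 0.003
```

Emit:
{"fn": "servo_tool", "kwargs": {
  "dp": [
    [-0.5, 0, 0],
    [-1, 0, 0],
    [-1.5, 0, 0],
    [-2, 0, 0],
    [-2, 0, 0]
  ],
  "turn": [0, 0, 0, 0, 0],
  "gripper": [0, 0, 0, 0, 0]
}}

```text
time_s: 31.15
eef_pos: [544.0, 194.9, 41.0]
ee_rot: [-0.002, 0.028, 1.0, -0.0]
ft_force: [-4.3, -2.2, 3.8]
grip_width: 0.001
```

Emit:
{"fn": "servo_tool", "kwargs": {
  "dp": [
    [-0.5, 0, 0],
    [-1, 0, 0],
    [-1.5, 0, 0],
    [-1.5, 0, 0]
  ],
  "turn": [0, 0, 0, 0],
  "gripper": [0, 0, 0, 0]
}}

```text
time_s: 31.48
eef_pos: [544.8, 194.8, 41.0]
ee_rot: [-0.003, 0.028, 1.0, -0.0]
ft_force: [-6.8, -1.6, 4.0]
grip_width: 0.001
```

Emit:
{"fn": "servo_tool", "kwargs": {
  "dp": [
    [-0.5, 0, 0],
    [-1, 0, 0],
    [-1, 0, 0]
  ],
  "turn": [0, 0, 0],
  "gripper": [0, 0, 0]
}}

```text
time_s: 31.73
eef_pos: [544.9, 194.8, 41.0]
ee_rot: [-0.004, 0.028, 1.0, -0.0]
ft_force: [-8.7, -0.9, 5.6]
grip_width: -0.001
```

Emit:
{"fn": "servo_tool", "kwargs": {
  "dp": [
    [-0.4, 0, 0],
    [-0.5, 0, 0],
    [-0.5, 0, 0]
  ],
  "turn": [0, 0, 0],
  "gripper": [0, 0, 0]
}}

```text
time_s: 31.98
eef_pos: [545.0, 194.8, 41.0]
ee_rot: [-0.004, 0.028, 1.0, -0.0]
ft_force: [-8.8, -1.5, 7.8]
grip_width: -0.002
```

Emit:
{"fn": "servo_tool", "kwargs": {
  "dp": [
    [5, 0, 0],
    [12, 0, 0],
    [20, 0, 0],
    [40, 0, 0],
    [60, 0, 0],
    [85, 0, 0],
    [110, 0, 0],
    [130, 0, 0],
    [130, 0, -30],
    [130, 0, -60],
    [130, 0, -90],
    [130, 0, -100]
  ],
  "turn": [0, 0, 0, 0, 0, 0, 0, 0, 0, 0, 0, 0],
  "gripper": [0, 0, 0, 0, 0, 0, 0, 0, 0, 0, 0, 0]
}}

```text
time_s: 32.98
eef_pos: [420.7, 204.0, 146.0]
ee_rot: [0.002, 0.028, 1.0, 0.002]
ft_force: [1.2, 0.5, 0.2]
grip_width: -0.002
```

Emit:
{"fn": "servo_tool", "kwargs": {
  "dp": [
    [0, -40, 0],
    [0, -80, 0],
    [0, -120, 0],
    [0, -160, 0],
    [0, -160, 0]
  ],
  "turn": [0, 0, 0, 0, 0],
  "gripper": [0, 0, 0, 0, 0]
}}

```text
time_s: 33.4
eef_pos: [408.5, 37.0, 141.9]
ee_rot: [-0.001, 0.032, 0.999, -0.001]
ft_force: [-0.5, 0.2, -0.1]
grip_width: -0.001
```

```bash
python3 st.py
python3 - <<'E'
from workcell import get_image
from h import *
for n in("top","side"):
  d=get_image(n);cv2.imwrite(f"pics/{n}10.png",d["frame"]);pickle.dump(d,open(n+"10.pkl","wb"))
c=np.array([684.5,186.5]);a=np.radians(-3.55);X=np.array([np.cos(a),np.sin(a)]);Y=np.array([-X[1],X[0]])
for n in("top","side"):
  W=cloud(pickle.load(open(n+"10.pkl","rb"))).reshape(-1,3)
  L=np.c_[(W[:,:2]-c)@X,(W[:,:2]-c)@Y,W[:,2]];m=(abs(L[:,1])<70)&(L[:,0]>-230)&(L[:,0]<-112)&(L[:,2]>35)&(L[:,2]<68);print(n,"face",np.median(L[m][:,0]),m.sum())
  m=(abs(L[:,1])<70)&(L[:,0]>-230)&(L[:,0]<-100)&(abs(L[:,2]-74)<3);print(np.percentile(L[m][:,0],[1,99]))
E
```

```text
[ 0.092  0.132 -0.554  0.888 -0.003  0.157] [408.45  37.04 141.89] [[-0.9979, 0.0642, -0.0027], [0.0642, 0.9979, -0.0029], [0.0025, -0.003, -1.0]] 33.4 F [-0.47  0.19 -0.09]
top face -138.91835489400208 17
[-138.79653162 -100.93784117]
side face -139.01962883718016 479
[-140.27147837 -108.39336919]
```

View pics/side10.png

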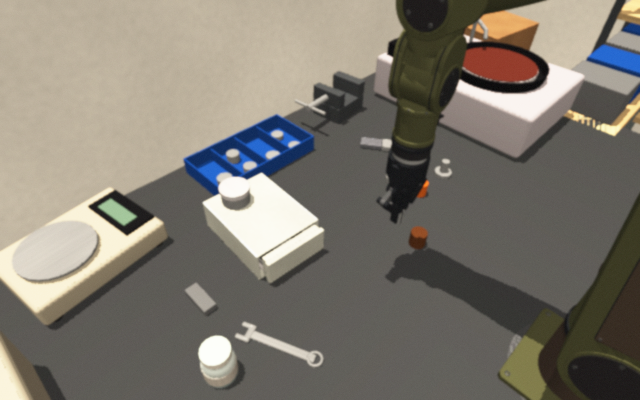

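View pics/top10.png

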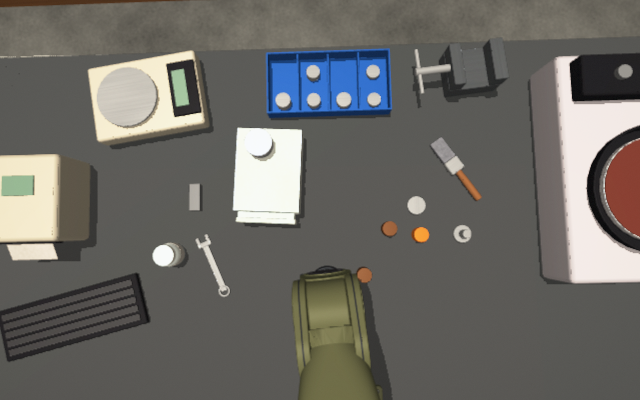

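The drawer looks shut. I'll wait a second, then compare with the initial picture and check the bystanders.

Emit:
{"fn": "servo_tool", "kwargs": {
  "dp": [
    [0, 0, 0],
    [0, 0, 0],
    [0, 0, 0],
    [0, 0, 0],
    [0, 0, 0],
    [0, 0, 0],
    [0, 0, 0],
    [0, 0, 0],
    [0, 0, 0],
    [0, 0, 0],
    [0, 0, 0],
    [0, 0, 0]
  ],
  "turn": [0, 0, 0, 0, 0, 0, 0, 0, 0, 0, 0, 0],
  "gripper": [0, 0, 0, 0, 0, 0, 0, 0, 0, 0, 0, 0]
}}

```text
time_s: 34.5
eef_pos: [408.8, 42.4, 141.6]
ee_rot: [-0.002, 0.028, 1.0, 0.0]
ft_force: [0.3, 0.4, -0.5]
grip_width: 0.004
```

Run:
```python
from workcell import get_image,get_obs
from h import *
for n in("top","side"):
  d=get_image(n);cv2.imwrite(f"pics/{n}11.png",d["frame"]);pickle.dump(d,open(n+"11.pkl","wb"))
c=np.array([684.5,186.5]);a=np.radians(-3.55);X=np.array([np.cos(a),np.sin(a)]);Y=np.array([-X[1],X[0]])
for k in("0","10","11"):
  W=cloud(pickle.load(open("side"+k+".pkl","rb"))).reshape(-1,3)
  L=np.c_[(W[:,:2]-c)@X,(W[:,:2]-c)@Y,W[:,2]];m=(abs(L[:,1])<70)&(L[:,0]>-230)&(L[:,0]<-120)&(L[:,2]>30)&(L[:,2]<65);print(k,"face",np.median(L[m][:,0]),m.sum())
A=cv2.imread("pics/top0.png");B=cv2.imread("pics/top11.png");D=cv2.absdiff(A,B).max(2)
# blobs of difference
n,l,s,ce=cv2.connectedComponentsWithStats((D>45).astype(np.uint8))
print([s[i].tolist() for i in range(1,n) if s[i,4]>8]); print(get_obs()["time_s"])
```

```text
0 face -139.88228319850228 513
10 face -139.05640528745926 512
11 face -138.9478607588397 521
[[266, 212, 10, 1, 10], [257, 222, 10, 2, 16], [280, 223, 13, 2, 18], [392, 247, 15, 16, 180], [293, 266, 56, 27, 284], [337, 278, 5, 7, 14], [306, 307, 38, 14, 360], [304, 319, 2, 10, 12], [352, 338, 4, 11, 34], [359, 338, 4, 9, 26], [294, 345, 4, 13, 38], [301, 344, 4, 12, 38], [553, 360, 85, 40, 1558], [364, 365, 6, 13, 26], [308, 377, 57, 10, 271], [618, 384, 22, 16, 263], [318, 392, 35, 8, 178]]
34.6
```

Run:
```python
from workcell import hand_in
print(hand_in())
```

```text
the job is handed in; nothing more can be done
None
```

The job is handed in at about 34.6 s of the 64 s. The steel check sample is seated in the drawer pocket, and the drawer is shut and holding on its own.

- **Opening:** I pressed the front in gently and felt the end stop about 12 mm past latched, at about 9 N push (up to about 12 N in all with the upward drag). I let go and the drawer sprang fully out.
- **Placing:** I stood the plain grey cylinder in the pocket. Its top measured 31.9 mm above the plate (32 expected), centred to within about 1 mm. The fitted top plane leaned about 1.4°, which I took as depth noise because the pictures showed it upright.
- **Closing:** I pushed the drawer back to the stop, again at about 9 N (about 12 N in all), and withdrew. The face then stayed put for more than a second.
- **Last checks:** The face reads 0.9 mm further in than in the first picture, which is within the calibration error. Comparing top views before and after, apart from the arm and shadow areas, the only changes are that the check is gone from its old place and a few thin traces at the drawer edge.

Early on, a wrist joint reached its limit and tilted the tool by about 2°. I cancelled that before touching anything. The drawer also already held another cylinder farther back, and I left it alone.

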